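# Jars into the bathroom organiser, one per cell, rail down

### The arm

A 6-joint arm with a two-finger parallel gripper is mounted at the origin on the work surface. World frame = base frame: x ahead of the robot, y to its left, z up, the work surface at z = 0. Lengths are in m, angles in degrees, forces in N, time in s.
With the tool pointing down it reaches from about 0.4 to 0.825 m from the base axis. Payload 7 kg.
Tool frame: the origin (TCP) lies on the centre line of the jaws, within the pads' length; the fingertips stand 19 mm ahead of it and the grasp point (between the pads) is the TCP; z points along the fingers, y is the line along which they close (so a half turn about z gives the same grasp; the last joint's range is limited). The gripper opens to 88 mm and grips with 3 to 60 N. Pads are 19 mm wide; open, the fingers measure 130 mm over their backs; the gripper's body (78 mm by 193 mm) begins 47 mm behind the grasp point.
Start: joints at [85.949, 20.546, 0.682, 0, -70.136, -16.507], TCP at [0.237, 0.632, 0.216] pointing down, gripper open.
Joint ranges: [-176.03, 176.03], [-82.01, 121.73], [-58.28, 71.71], [-173.87, 95.51], [-174.79, -0.11], [-173.66, 173.66]. Speed limits (degrees/s): [136.94, 136.94, 172.46, 180, 180, 180].

### API

Orientations are given as [roll, pitch, yaw] about the fixed x, y, z axes, in that order (R = Rz(yaw) Ry(pitch) Rx(roll)).
In Python, from plant import ctrl gives the robot as it stands.
- The arm moves only by the tool move_arm, never from a script. Its argument "motion" is a list of rows, each a list of 3 entries, a list of its own where there are three numbers: the shift along the tool's x, y, z in mm, then the turn, a rotation vector about the tool's x, y, z in degrees, then the closure, from 0 (fully open) to 1 (shut). A call has 1 to 10 rows; each row is the pose to reach, as a shift and turn from the pose commanded when the call began, along the tool's axes at that moment; what a row does not reach only later rows make up. A row lasts 1/12 s, in which the tool goes at most 41.7 mm and 7.16 degrees, less where a joint would pass 70% of its speed; a pose out of reach is approached as far as the arm can. A call with a gripper value outside its range is refused whole. The fingers move at their own pace and stop on an object; the grip force is fixed at half the most. Time passes only in rows, so rows that repeat a pose let the fingers close. It gives the time, the measured TCP pose, the force, the opening and the grip force at its end, in the units of the state.
- ctrl.get_obs(): the state, without advancing time (a new reading comes with each control period).
- ctrl.snapshot(name): name is "scene" or "top" or "wrist"; returns a dict with "color" (400x640x3 uint8, blue, green, red), "camera_matrix" (3x3 intrinsics, pixels), "k1" (the pictures are not rectified: a ray, as slopes to the right and down, at radius r is drawn at 1 + k1 r^2 times it, then the intrinsics apply), "cam_to_world" (4x4, takes a point from camera to world coordinates). Camera axes: x right, y up, looking along -z (the intrinsics and any distortion apply to the point x, -y, -z); pixel columns grow to the right and rows downward; lengths in m; the calibration is good to about 2 mm. A picture is of the moment at which its call begins. There is no depth.
- ctrl.close_job(): hands the job in; it is judged then, once.
The state is a dict: "clock": time; "joint_pos": joint angles; "qvel": joint speeds; "tau": joint torques, N m; "tool_pos": TCP position; "orientation": TCP orientation; "force": force on the tool from outside, world axes, zero at the start; "moment": the same for the moment, N m; "opening": finger opening in m; "gripper_force": force on a finger pad.
Only numpy, scipy, OpenCV 4.12 (cv2) and the standard library are available. Lean on these libraries where they do the work, as an engineer would, in place of code of your own. Each camera call takes 0.05 s, during which the arm holds its last target. There are 200 camera calls.

### The job

Put the three wide jars away in the bamboo organiser: swing its white rail up and over, well past upright, slide the jars in from the open side, one upright in each cell and well inside it, then swing the rail all the way down again in front of them. Do not tip a jar over, and leave the other things on the counter where they are.

Things in the scene. Friction and masses are not known exactly. Their poses are not given: they have to be found in the camera images.
- organiser: bamboo organiser fixed to the counter: a row of three cells along its y, open above and on its -x side (towards the robot), no floor, so jars slide in over the counter. 374 mm wide, cell centres 122 mm apart; walls and dividers 8 mm thick, 45 mm high (66 mm at the rail pivots at its two ends). Origin on the counter at the centre of the middle cell; +x points from mouth to back wall
- rail (a joint): angle of the white retaining rail, rad: 0 = down, level across the mouths of all cells, against its stop; grows as the rail swings up and over to the back, 1.57 straight up, stop at 2.4. The hinge is stiff: the rail stays where it is left (0.25 N m friction, 0.12 kg)
- rail_mid (a point): middle of the rail's cross bar: round, 12 mm thick, 394 mm long, parallel to the organiser's y axis, 100 mm from the hinge axis. The hinge axis runs along the organiser's y, 50 mm above the organiser's origin. Rail down: the bar lies 50 mm above the counter, 100 mm before the cell centres
- cell_0 (a point): centre of the left (+y) cell of the organiser, at counter height (the cell has no floor). Each cell is 114 mm wide (its y) and 118 mm deep; its +x axis points into the cell towards the back wall, whose inner face is 58 mm beyond this point; the mouth, where the dividers begin, is 60 mm before it
- cell_1 (a point): centre of the middle cell of the organiser, at counter height (the cell has no floor). Each cell is 114 mm wide (its y) and 118 mm deep; its +x axis points into the cell towards the back wall, whose inner face is 58 mm beyond this point; the mouth, where the dividers begin, is 60 mm before it
- cell_2 (a point): centre of the right (-y) cell of the organiser, at counter height (the cell has no floor). Each cell is 114 mm wide (its y) and 118 mm deep; its +x axis points into the cell towards the back wall, whose inner face is 58 mm beyond this point; the mouth, where the dividers begin, is 60 mm before it
- jar_tin: wide round aluminium tin with aluminium lid, 86 mm diameter, 58 mm tall. It slides upright on the counter. Origin at the centre of its underside, z up. Too wide for most grippers to grasp, so meant to be pushed low down; 0.3 to 0.5 kg
- jar_ceramic: wide round white ceramic jar with cork lid, 88 mm diameter, 68 mm tall. It slides upright on the counter. Origin at the centre of its underside, z up. Too wide for most grippers to grasp, so meant to be pushed low down; 0.3 to 0.5 kg
- jar_stone: wide round reddish-brown clay jar with wooden lid, 90 mm diameter, 62 mm tall. It slides upright on the counter. Origin at the centre of its underside, z up. Too wide for most grippers to grasp, so meant to be pushed low down; 0.3 to 0.5 kg
- nail_brush: bystander: wooden nail brush lying flat, 75 x 30 x 30 mm, long axis x, between two of the jars; origin under its centre
- soap: bystander: beige bar of soap, 70 x 32 x 24 mm, long axis x, between two of the jars; origin under its centre
- shampoo: bystander: white bottle with grey cap, 60 mm diameter, 160 mm tall, left of the organiser; origin at the centre of its underside
- deodorant: bystander: slim grey can, 52 mm diameter, 130 mm tall, right of the organiser; origin at the centre of its underside
- tumbler: bystander: white ceramic cup, 72 mm diameter, 90 mm tall, to the left; origin at the centre of its underside
- hairbrush: bystander: wooden paddle hairbrush 190 mm long, 60 mm wide, lying bristles up to the right; origin below its middle, long axis x
Mind the look-alikes: they are no part of the job. Leave any green look-alike of the jar_ceramic alone. Of the things that look like the jar_tin, the larger one is meant.

How it is judged:
By the outcome, as a careful person would: the job done as asked, in the order asked, and still so for the second after the job is handed in, with the robot touching nothing.
It also fails if it takes over 72 s, if anything falls off the work surface, if the arm or the gripper's body presses on something with over 40 N, if the wrist force passes 120 N, or if a joint passes its speed limit or range.

## Working session

There is one attempt and no reset: what is moved stays moved. The work goes in short steps, Python scripts to look and compute and a tool call to move; the robot and the scene stay as the last step left them, time stands still between calls to the robot, and variables do not carry over. Pictures are saved under pics/ and viewed, at most 10 in all, crops included, and the job is handed in when it is done.

Besides the shell and the picture viewer there is one more tool, called after ">>>" by a JSON object that holds its "api" and its "payload". move_arm: Moves the arm, as the interface text tells. Its arguments: {"type":"object","properties":{"motion":{"type":"array"}},"required":["motion"]}

```bash
mkdir -p pics; ls
cat > h.py <<'E'
import numpy as np, cv2
from plant import ctrl
def snap(n,f=None):
    s=ctrl.snapshot(n)
    if f: cv2.imwrite('pics/'+f,s['color'])
    return s
def ray(s,u,v):
    K=np.array(s['camera_matrix']);T=np.array(s['cam_to_world'])
    p=np.array([(u-K[0,2])/K[0,0],(v-K[1,2])/K[1,1]]);q=p.copy()
    for _ in range(30): q=p/(1+s['k1']*(q@q))
    return T[:3,3],T[:3,:3]@np.array([q[0],-q[1],-1])
def onz(s,u,v,z):
    o,d=ray(s,u,v); return o+d*(z-o[2])/d[2]
def proj(s,P):
    K=np.array(s['camera_matrix']);T=np.array(s['cam_to_world'])
    c=T[:3,:3].T@(np.array(P)-T[:3,3]);q=np.array([c[0],-c[1]])/-c[2]
    q=q*(1+s['k1']*(q@q)); return q[0]*K[0,0]+K[0,2],q[1]*K[1,1]+K[1,2]
E
python3 - <<'E'
from h import *
import pickle
d={}
for n in('scene','top'):
    d[n]=snap(n,n+'0.png')
    print(n,d[n]['camera_matrix'],d[n]['k1'],d[n]['cam_to_world'])
pickle.dump(d,open('s0.pkl','wb'))
print(ctrl.get_obs())
E
```

```text
pics
scene [[404.26536084   0.         315.75162298]
 [  0.         404.26536084 192.60013974]
 [  0.           0.           1.        ]] -0.05000668812234995 [[-0.58358115 -0.45719147  0.67112517  1.27548727]
 [ 0.81173312 -0.35169019  0.46626532  0.55555882]
 [ 0.02285561  0.81687818  0.57635723  0.74565647]
 [ 0.          0.          0.          1.        ]]
top [[420.8673604    0.         316.26826502]
 [  0.         420.8673604  200.9764312 ]
 [  0.           0.           1.        ]] -0.10411300145667982 [[-0.09749624  0.9711153  -0.2177833   0.27090488]
 [-0.9952339  -0.09557065  0.01938369  0.01101458]
 [-0.0019899   0.21863516  0.97580465  1.11325146]
 [ 0.          0.          0.          1.        ]]
{'clock': 0.1, 'joint_pos': array([ 8.59491024e+01,  2.05872051e+01,  6.38815849e-01, -1.66585416e-02,
       -7.01356237e+01, -1.65060428e+01]), 'qvel': array([-0.04641225,  0.00582249,  0.170234  ,  0.16593688, -0.00824701,
        0.0260744 ]), 'tau': array([-9.45022475e-04, -5.84165347e+01,  2.93754745e+01,  7.01554298e+00,
        1.01949045e-02, -5.81516838e-05]), 'tool_pos': array([0.23690222, 0.63158067, 0.21561962]), 'orientation': array([ 1.79915000e+02, -8.85595256e-03, -2.05626058e+01]), 'force': array([0.144043  , 0.25847588, 0.57877633]), 'moment': array([ 0.01285556, -0.04098759, -0.03549522]), 'gripper_force': 0.0, 'opening': 0.08821741471299478}
```

View pics/top0.png

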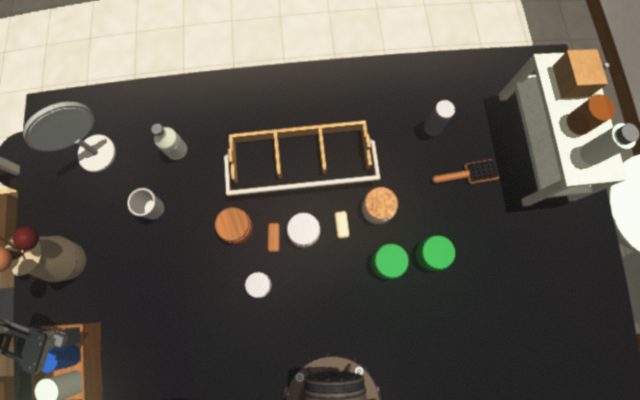

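View pics/scene0.png

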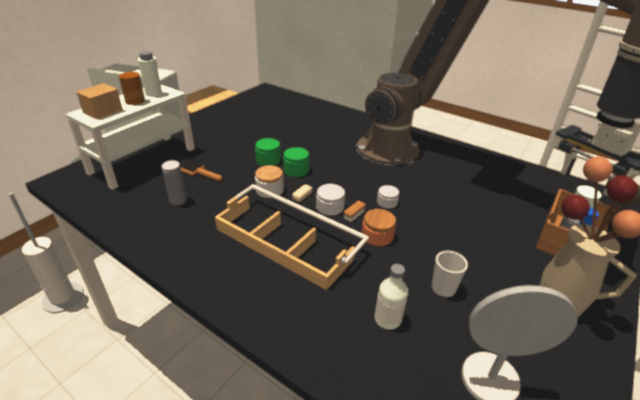

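The top view shows the clay jar at (233,225), the large tin at (304,230), the cork-lidded ceramic jar at (380,205), the brush at (274,237) and the soap at (342,224). The rail runs from (228,192) to (378,181). The small tin at (258,285) and the two green jars are look-alikes. The scene view agrees.

```bash
cat > m.py <<'E'
from h import *
import pickle
def blob(img,u,v,r,tol=0,mode='bright',thr=60):
    m=(img.max(2)>thr).astype(np.uint8)
    n,l,st,c=cv2.connectedComponentsWithStats(m)
    k=l[v,u]; return l==k,st[k],c[k]
E
python3 - <<'E'
from m import *
d=pickle.load(open('s0.pkl','rb'));s=d['top'];im=s['color']
for n,(u,v,h) in dict(stone=(233,222,.062),tin=(304,226,.058),cer=(380,202,.068),small=(258,284,.04),brush=(274,237,.03),soap=(342,224,.024),shampoo=(172,148,.1),deod=(445,108,.13),tumbler=(143,200,.0),green1=(391,260,.068)).items():
    m,st,c=blob(im,u,v,0)
    ctr=max(cv2.findContours(m.astype(np.uint8),0,1)[0],key=len)[:,0]
    P=np.array([onz(s,a,b,h) for a,b in ctr])[:,:2].astype(np.float32)
    (cx,cy),r=cv2.minEnclosingCircle(P)
    print(n,st,c.round(1),'top-z circle',round(cx,3),round(cy,3),'d',round(2*r,3),'rect',cv2.minAreaRect(P))
# rail
for a,b in((228,192),(378,181)): print('rail',onz(s,a,b,.05))
# organiser back wall top corners z=.045
for a,b in((230,135),(368,123)): print('back',onz(s,a,b,.045))
big=cv2.resize(im[100:300,190:420],None,fx=3.4,fy=3,interpolation=cv2.INTER_CUBIC)
big=cv2.resize(im[110:260,205:405],None,fx=4,fy=4,interpolation=cv2.INTER_CUBIC)
cv2.imwrite('pics/crop0.png',big)
E
```

```text
stone [ 214  206   40   39 1183] [233.4 224.9] top-z circle 0.464 0.206 d 0.105 rect ((0.4643833637237549, 0.2054608166217804), (0.10193371772766113, 0.09097430109977722), 40.94137954711914)
tin [ 286  208   39   41 1129] [303.8 228.9] top-z circle 0.441 0.025 d 0.106 rect ((0.4404139220714569, 0.02783798798918724), (0.10277951508760452, 0.09579306095838547), 8.100467681884766)
cer [ 361  186   38   39 1158] [379.7 204.9] top-z circle 0.479 -0.169 d 0.104 rect ((0.47848978638648987, -0.16921119391918182), (0.09493682533502579, 0.09954782575368881), 83.0889663696289)
small [244 271  29  28 631] [257.8 284.4] top-z circle 0.31 0.157 d 0.073 rect ((0.31112778186798096, 0.15731768310070038), (0.06817778199911118, 0.06872915476560593), 40.035675048828125)
brush [266 221  16  32 432] [273.4 236.9] top-z circle 0.429 0.108 d 0.083 rect ((0.42986631393432617, 0.10939061641693115), (0.039027512073516846, 0.08100317418575287), 84.5418472290039)
soap [333 209  18  31 448] [341.5 223.9] top-z circle 0.446 -0.07 d 0.081 rect ((0.4462571144104004, -0.07046925276517868), (0.07998248934745789, 0.041
[... 259 characters left out ...]
 108.9] top-z circle 0.698 -0.36 d 0.06 rect ((0.6977183818817139, -0.3587440252304077), (0.05517129227519035, 0.05789109691977501), 35.1231803894043)
tumbler [126 187  39  32 930] [144.5 203.2] top-z circle 0.559 0.459 d 0.116 rect ((0.5555914044380188, 0.4624330699443817), (0.11368925869464874, 0.08301123976707458), 41.878211975097656)
green1 [ 372  243   38   37 1082] [390.7 260.7] top-z circle 0.335 -0.178 d 0.095 rect ((0.3347398340702057, -0.17823675274848938), (0.09261581301689148, 0.08902212232351303), 84.16597747802734)
rail [0.55474879 0.21724349 0.05      ]
rail [ 0.54578191 -0.17646052  0.05      ]
back [0.71509011 0.20513385 0.045     ]
back [ 0.71244629 -0.17189882  0.045     ]
```

View pics/crop0.png

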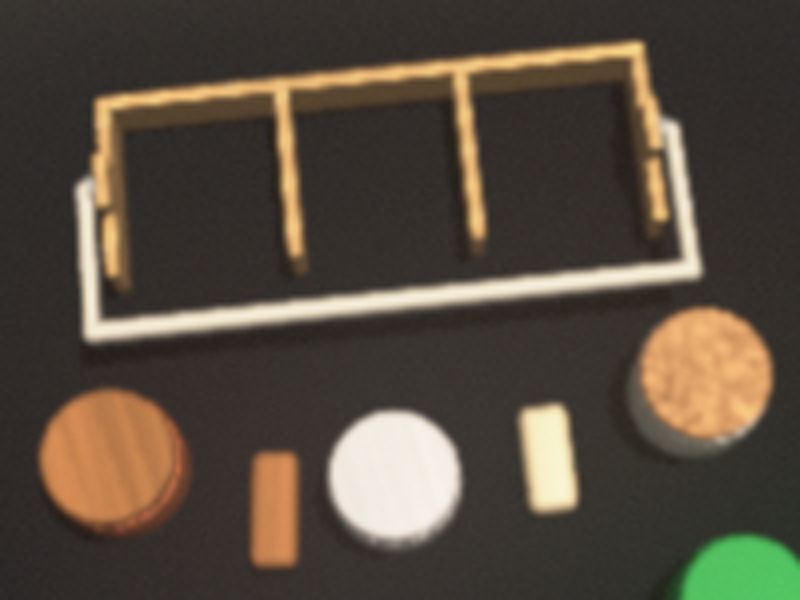

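The crop shows the lid centres at (107,457), (395,474) and (706,373). The bar's centre line runs from (90,330) to (697,269), and the back wall's top runs from (97,100) to (642,44).

Run:
```python
from m import *
d=pickle.load(open('s0.pkl','rb'));s=d['top']
f=lambda a,b,z:onz(s,(a+.5)/4-.5+205,(b+.5)/4-.5+110,z)[:2].round(4)
for n,a,b,z in(('stone',107,457,.062),('tin',395,474,.058),('cer',706,373,.068)): print(n,f(a,b,z))
L,R=f(90,329,.05),f(697,269,.05); print('bar',L,R,np.linalg.norm(L-R)); 
y=(L-R)/np.linalg.norm(L-R); x=np.array([y[1],-y[0]]); print('yaw',np.degrees(np.arctan2(x[1],x[0])))
O=(L+R)/2+.1*x
BL,BR=f(97,103,.045),f(642,46,.045); print('back',BL,BR,np.linalg.norm(BL-BR)); yb=(BL-BR)/np.linalg.norm(BL-BR);print('yaw b',np.degrees(np.arctan2(-yb[0],yb[1])))
print('O',O,'O from back',(BL+BR)/2-.062*x)
for n,a,b in(('fl',122,287),('d1',301,268),('d2',477,248),('fr',656,232)):
    p=f(a,b,.045); q=p-O; print(n,p,'org',(q@x).round(4),(q@y).round(4))
# cross-check with scene camera: bright segments near projections
s2=d['scene']
for n,P in dict(stone=(.464,.206,.062),tin=(.44,.03,.058),cer=(.48,-.17,.068),barL=(*L,.05),barR=(*R,.05)).items(): print(n,np.round(proj(s2,P),1))
cv2.imwrite('pics/crop1.png',cv2.resize(s2['color'][150:300,205:405],None,fx=4,fy=4,interpolation=cv2.INTER_CUBIC))
```

```text
stone [0.4673 0.2107]
tin [0.4394 0.0294]
cer [ 0.4831 -0.1737]
bar [0.5553 0.2195] [ 0.5567 -0.1802] 0.39970245183135916
yaw 0.20068492191140844
back [0.7143 0.2083] [ 0.7187 -0.1648] 0.3731259438849033
yaw b 0.6756626740146883
O [0.65599939 0.02000026] O from back [0.65450038 0.02153284]
fl [0.5831 0.1979] org -0.0723 0.1782
d1 [0.5843 0.0789] org -0.0715 0.0592
d2 [ 0.5865 -0.038 ] org -0.0697 -0.0578
fr [ 0.586  -0.1573] org -0.0706 -0.1771
stone [379.6 216.2]
tin [331.  190.9]
cer [270.9 171.7]
barL [366.8 239.4]
barR [252.  186.3]
```

View pics/crop1.png

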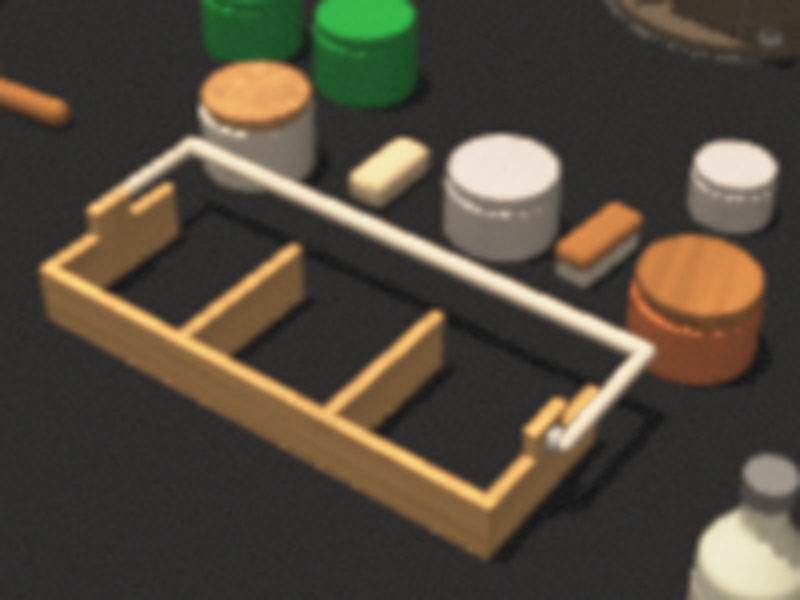

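The scene crop puts the bar ends at (192,143) and (650,350) and the lids at (256,93), (503,168) and (700,278). These match the top-view positions when projected. The organiser is therefore at about (0.655, 0.020) with yaw about 0.3°.

I'll lift clear first, swinging away from the vase.

>>> {"api": "move_arm", "payload": {"motion": [[[0, 0, -40], [0, 0, 0], 0.4], [[0, 0, -80], [0, 0, 0], 0.4], [[0, 0, -100], [0, 0, 0], 0.4], [[175, 287, -100], [0, 0, 50], 0.4], [[175, 287, -100], [0, 0, 50], 0.4], [[175, 287, -100], [0, 0, 50], 0.4], [[175, 287, -100], [0, 0, 50], 0.4], [[175, 287, -100], [0, 0, 50], 0.4], [[175, 287, -100], [0, 0, 50], 0.4], [[175, 287, -100], [0, 0, 50], 0.4]]}}

```text
clock: 0.93
tool_pos: [0.2916, 0.3432, 0.3161]
orientation: [180.0, -0.0, -70.9]
force: [1.6, -0.8, 0.5]
opening: 0.0528
gripper_force: 0.0
```

```bash
cat >> h.py <<'E'
from scipy.spatial.transform import Rotation as Ro
def rel(x,y,z,yaw,frm=None):
    "shift/turn (mm, deg, tool axes) from the present pose to a tool-down pose"
    o=ctrl.get_obs();R=Ro.from_euler('xyz',o['orientation'],degrees=True)
    if frm is None: p=o['tool_pos']
    else: p=np.array(frm[:3]);R=Ro.from_euler('xyz',[180,0,frm[3]],degrees=True)
    T=Ro.from_euler('xyz',[180,0,yaw],degrees=True)
    print((x,y,z,yaw),'shift',(R.inv().apply(np.array([x,y,z])-p)*1e3).round(0),'turn',np.degrees((R.inv()*T).as_rotvec()).round(1))
def st():
    o=ctrl.get_obs();print(round(o['clock'],2),'pos',o['tool_pos'].round(4),'ori',o['orientation'].round(2),'F',o['force'].round(1),'op',round(o['opening'],4),'j',o['joint_pos'].round(0))
E
python3 -c "
from h import *
st();rel(.5555,.02,.2,-90)"
```

```text
0.93 pos [0.2916 0.3432 0.3161] ori [ 1.7998e+02 -1.0000e-02 -7.0890e+01] F [ 1.6 -0.8  0.5] op 0.0528 j [ 75.  -4. -16.  -0. -78. -56.]
(0.5555, 0.02, 0.2, -90) shift [ 392. -144.  116.] turn [ 0.  -0.  19.1]
```

>>> {"api": "move_arm", "payload": {"motion": [[[392, -144, 116], [0, 0, 19], 0.4], [[392, -144, 116], [0, 0, 19], 0.4], [[392, -144, 116], [0, 0, 19], 0.4], [[392, -144, 116], [0, 0, 19], 0.4], [[392, -144, 116], [0, 0, 19], 0.4], [[392, -144, 116], [0, 0, 19], 0.4], [[392, -144, 116], [0, 0, 19], 0.4], [[392, -144, 116], [0, 0, 19], 0.4], [[392, -144, 116], [0, 0, 19], 0.4], [[392, -144, 116], [0, 0, 19], 0.4]]}}

```text
clock: 1.77
tool_pos: [0.5485, 0.0343, 0.2042]
orientation: [180.0, 0.0, -89.6]
force: [-0.1, 1.1, 0.5]
opening: 0.0524
gripper_force: 0.0
```

Run:
```python
from h import *
st();rel(.5555,.02,.05,-90)
s=snap('wrist','w0.png');print(np.round(proj(s,(.5555,.02,.05)),1),np.round(proj(s,(.555,.08,.05)),1))
```

```text
1.77 pos [0.5485 0.0343 0.2042] ori [ 1.7999e+02  1.0000e-02 -8.9560e+01] F [-0.1  1.1  0.5] op 0.0524 j [ 24.   9. -16.  -0. -64. -24.]
(0.5555, 0.02, 0.05, -90) shift [ 14.  -7. 154.] turn [0.  0.  0.4]
[312.6 163. ] [313.  218.3]
```

View pics/w0.png

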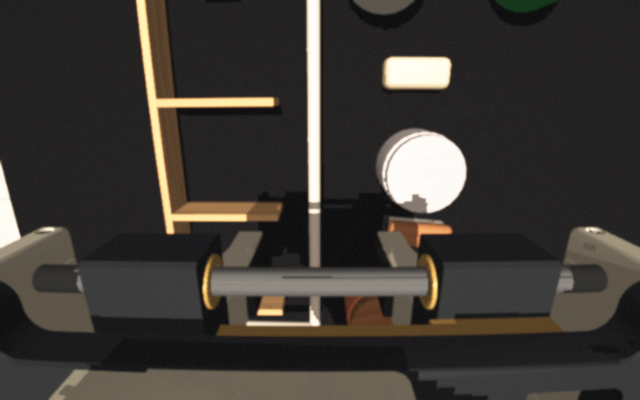

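The wrist view shows the bar at column 315, where 312.6 was predicted. The tin is centred near (421,171), the dividers are at rows 102 and 211, and the soap is at (417,73). I'll refine from this close view.

Run:
```python
from h import *
s=snap('wrist')
im=s['color'].astype(int)
for r in(20,80,140,180):
    row=im[r,290:340].min(1);c=290+np.where(row>120)[0].mean();p=onz(s,c,r,.05);print('bar',r,c,p.round(4))
print('tin',onz(s,421,171,.058).round(4),'d2 tip',onz(s,278,102,.045).round(4),'d1 tip',onz(s,282,211,.045).round(4),'soap',onz(s,417,73,.024).round(4))
rel(.555,.02,.05,-90)
```

```text
bar 20 314.0 [ 0.5559 -0.1171  0.05  ]
bar 80 315.0 [ 0.5548 -0.065   0.05  ]
bar 140 315.0 [ 0.5547 -0.0085  0.05  ]
bar 180 315.5 [0.5541 0.0322 0.05  ]
tin [0.449  0.0205 0.058 ] d2 tip [ 0.5909 -0.0447  0.045 ] d1 tip [0.5899 0.0677 0.045 ] soap [ 0.4509 -0.0746  0.024 ]
(0.555, 0.02, 0.05, -90) shift [ 12.  -7. 152.] turn [ 0.3 -0.1  0.1]
```

Run:
```python
from h import *
import pickle
s=pickle.load(open('s0.pkl','rb'))['scene']
f=lambda a,b,z:onz(s,(a+.5)/4-.5+205,(b+.5)/4-.5+150,z)[:2].round(4)
for n,a,b,z in(('tin',503,168,.058),('cer',256,93,.068),('stone',700,278,.062),('d1tip',440,315,.045),('d2tip',297,246,.045),('barL',650,350,.05),('barR',192,143,.05),('backL',488,505,.045),('backR',44,270,.045)): print(n,f(a,b,z))
st()
```

```text
tin [0.4442 0.0307]
cer [ 0.4894 -0.1711]
stone [0.475  0.2121]
d1tip [0.5961 0.0832]
d2tip [ 0.5964 -0.0408]
barL [0.5469 0.2157]
barR [ 0.5518 -0.1821]
backL [0.7178 0.2056]
backR [ 0.7229 -0.1615]
1.87 pos [0.5488 0.0319 0.2018] ori [ 1.7974e+02 -1.2000e-01 -8.9860e+01] F [-1.1  0.1 -1. ] op 0.0525 j [ 24.  10. -16.   0. -64. -24.]
```

>>> {"api": "move_arm", "payload": {"motion": [[[12, -6, 40], [0, 0, 0], 0.4], [[12, -6, 80], [0, 0, 0], 0.4], [[12, -6, 115], [0, 0, 0], 0.4], [[12, -6, 140], [0, 0, 0], 0.4], [[12, -6, 152], [0, 0, 0], 0.4], [[12, -6, 152], [0, 0, 0], 0.4], [[12, -6, 152], [0, 0, 0], 1], [[12, -6, 152], [0, 0, 0], 1], [[12, -6, 152], [0, 0, 0], 1], [[12, -6, 152], [0, 0, 0], 1]]}}

```text
clock: 2.7
tool_pos: [0.5547, 0.0247, 0.0544]
orientation: [-179.9, 0.1, -89.5]
force: [0.7, -0.1, -0.1]
opening: 0.031
gripper_force: 0.0
```

Run:
```python
from h import *
st()
```

```text
2.7 pos [0.5547 0.0247 0.0544] ori [-1.7986e+02  5.0000e-02 -8.9540e+01] F [ 0.7 -0.1 -0.1] op 0.031 j [ 23.  19. -26.   0. -45. -22.]
```

Still closing; give it more time.

>>> {"api": "move_arm", "payload": {"motion": [[[0, 0, 3], [0, 0, 0], 1], [[0, 0, 3], [0, 0, 0], 1], [[0, 0, 3], [0, 0, 0], 1], [[0, 0, 3], [0, 0, 0], 1], [[0, 0, 3], [0, 0, 0], 1], [[0, 0, 3], [0, 0, 0], 1]]}}

```text
clock: 3.2
tool_pos: [0.5539, 0.0243, 0.05]
orientation: [-180.0, -0.0, -89.6]
force: [0.4, -0.7, 0.6]
opening: 0.0007
gripper_force: 0.0
```

Run:
```python
from h import *
st()
p=ctrl.get_obs()['tool_pos'];r=.1
# arc: tool y = -x world, z down; shift from angle 0
for a in np.arange(.15,2.36,.15): print(round(a,2),[0,round(-1e3*r*(1-np.cos(a))),round(-1e3*r*np.sin(a))])
```

```text
3.2 pos [0.5539 0.0243 0.05  ] ori [-180.     -0.    -89.56] F [ 0.4 -0.7  0.6] op 0.0007 j [ 23.  19. -27.   0. -45. -22.]
0.15 [0, -1, -15]
0.3 [0, -4, -30]
0.45 [0, -10, -43]
0.6 [0, -17, -56]
0.75 [0, -27, -68]
0.9 [0, -38, -78]
1.05 [0, -50, -87]
1.2 [0, -64, -93]
1.35 [0, -78, -98]
1.5 [0, -93, -100]
1.65 [0, -108, -100]
1.8 [0, -123, -97]
1.95 [0, -137, -93]
2.1 [0, -150, -86]
2.25 [0, -163, -78]
```

Run:
```python
from h import *
a=snap('scene')['color'][130:280,205:405];b=snap('top')['color'][110:260,205:405]
r=lambda i:cv2.resize(i,None,fx=2,fy=2,interpolation=cv2.INTER_CUBIC)
cv2.imwrite('pics/c2.png',np.hstack([r(a),r(b)]))
```

```text
(no output)
```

View pics/c2.png

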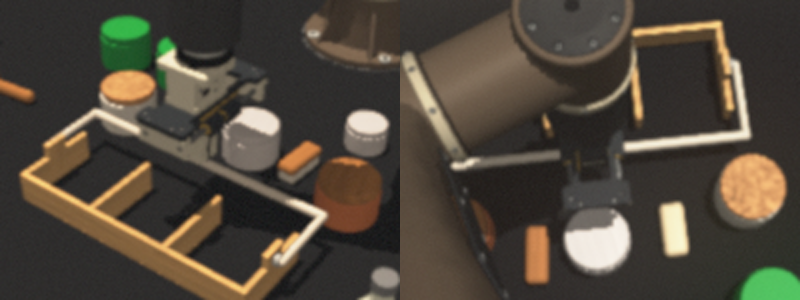

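The picture shows the gripper at the bar's middle, at (180,110) on the left and (595,180) on the right, but not whether the bar is between the fingers. I'll check with the wrist camera numerically and in one picture.

Run:
```python
from h import *
s=snap('wrist','w2.png');st()
print(np.round(proj(s,(.555,-.03,.05)),1))
im=s['color'].astype(int)
for r in(5,40,80,110,140,170):
    row=im[r].min(1);w=np.where(row>110)[0];print(r,w.min() if len(w) else 0,w.max() if len(w) else 0,len(w), [onz(s,c,r,.05)[:2].round(4).tolist() for c in ([w.mean()] if len(w) else [])])
```

```text
3.35 pos [0.5539 0.0243 0.0499] ori [180.    -0.   -89.56] F [0.8 0.3 0.2] op 0.0005 j [ 23.  19. -27.   0. -45. -22.]
[317.9 143.2]
5 0 330 36 [[0.6006, -0.0952]]
40 5 330 37 [[0.6035, -0.0797]]
80 13 554 148 [[0.4992, -0.0621]]
110 19 330 36 [[0.6047, -0.0466]]
140 26 329 35 [[0.6062, -0.0314]]
170 33 329 33 [[0.6046, -0.0154]]
```

View pics/w2.png

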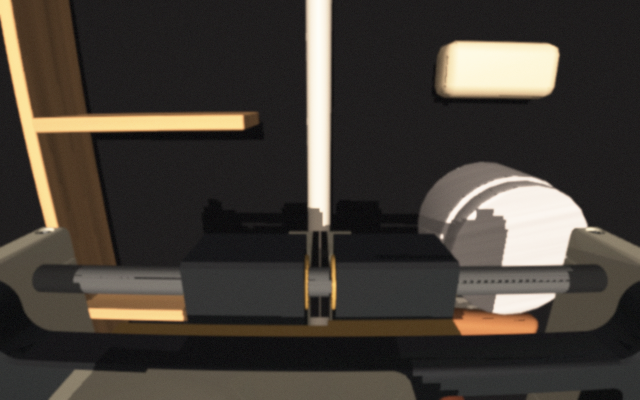

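Run:
```python
from h import *
s=snap('wrist')
T=np.array(s['cam_to_world']);print(T.round(3),s['camera_matrix'][0][0],s['k1'])
im=s['color'].astype(int);w0=cv2.imread('pics/w0.png').astype(int)
for nm,i in(('now',im),('w0',w0)):
  for r in(20,80,120):
    row=i[r,295:345].min(1);w=np.where(row>90)[0];print(nm,r,295+w.min(),295+w.max(),(row[w.min()-2:w.max()+3]))
print('d2tip',onz(s,258,120,.045).round(4),'d2 tip pred',np.round(proj(s,(.596,-.041,.045)),1))
for P in((.554,.0243,.05),(.554,.0243,.031)): print(np.round(proj(s,P),1))
```

```text
[[-1.     0.008  0.002  0.554]
 [-0.008 -0.959 -0.282 -0.051]
 [-0.    -0.282  0.959  0.217]
 [ 0.     0.     0.     1.   ]] 319.77958659399553 -0.05012131035518835
now 20 306 330 [ 36  72 123 163 187 203 216 225 229 233 236 239 243 246 247 245 242 238
 236 233 228 223 214 201 188 167 133  86  41]
now 80 307 330 [ 47  90 142 181 199 214 225 229 233 237 239 240 244 245 245 243 239 236
 233 228 224 215 201 184 156 116  66  28]
now 120 306 330 [ 26  40  91 145 176 194 210 223 228 232 236 238 241 242 243 243 240 239
 235 233 228 220 212 198 176 145  96  49  23]
w0 20 306 319 [ 35  49 103 169 217 235 244 249 251 252 250 246 240 229 203 158  89  29]
w0 80 307 320 [ 38  65 127 197 229 242 247 250 251 250 248 243 233 210 161  91  34  22]
w0 120 307 320 [ 34  50 109 183 226 240 246 249 250 250 248 243 233 213 163  93  36  24]
d2tip [ 0.5866 -0.0414  0.045 ] d2 tip pred [240.4 120.7]
[319.  239.2]
[319.  226.6]
```

>>> {"api": "move_arm", "payload": {"motion": [[[0, -1, -15], [0, 0, 0], 1], [[0, -4, -30], [0, 0, 0], 1], [[0, -4, -30], [0, 0, 0], 1], [[0, -4, -30], [0, 0, 0], 1]]}}

```text
clock: 3.73
tool_pos: [0.5585, 0.0246, 0.0806]
orientation: [-179.9, 0.0, -89.6]
force: [-0.0, 0.1, -1.0]
opening: 0.0003
gripper_force: 0.0
```

Run:
```python
from h import *
st();s=snap('wrist');im=s['color'].astype(int)
for r in(5,20,80,120):
    row=im[r,285:355].min(1);w=np.where(row>90)[0];print(r,285+w.min(),285+w.max())
a=snap('scene')['color'][130:280,205:405];cv2.imwrite('pics/c3.png',np.hstack([cv2.resize(a,None,fx=2,fy=2),cv2.resize(s['color'],(400,300))]))
```

```text
3.73 pos [0.5585 0.0246 0.0806] ori [-1.799e+02  4.000e-02 -8.956e+01] F [-0.   0.1 -1. ] op 0.0003 j [ 23.  17. -24.  -0. -49. -22.]
5 316 337
20 316 337
80 317 336
120 317 336
```

View pics/c3.png

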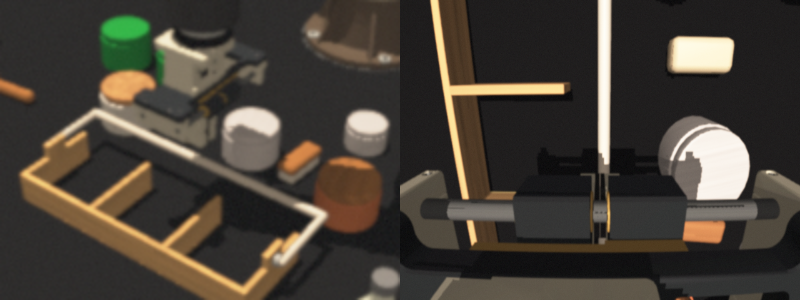

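Left: the rail is still down, with the bar running from (100,110) to (322,215), and the gripper has risen without it. So the bar was not held. I'll check the finger gap numerically.

Run:
```python
from h import *
s=snap('wrist');i3=s['color'].astype(int);w2=cv2.imread('pics/w2.png').astype(int);w0=cv2.imread('pics/w0.png').astype(int)
for nm,i in(('w2',w2),('now',i3)):
  for r in(228,232,236,242,260,300,320): print(nm,r,i[r,280:360:2].mean(1).astype(int))
for r in (236,245,270): print('w0',r,w0[r,215:430:5].mean(1).astype(int))
o=ctrl.get_obs()['tool_pos']
for dz in(-.019,0,.02): print(dz,[np.round(proj(s,(o[0]+dx,o[1]+dy,o[2]+dz)),0) for dx,dy in((0,0),(.01,-.0095),(-.01,-.0095))])
```

```text
w2 228 [ 13  14  12  15  13  14  15   7  15  13  15   9  10  16  67 101 108 114
 116 117 117 114 113 106  90  35  12  10  15  14  14  10   9  15  13  14
  13  12  13  12]
w2 232 [15 15 13 17 37 69 70 71 67 70 68 68 70 69 81 87 70 28 25 50 73 32 27 45
 81 77 72 69 69 71 69 69 69 69 71 61 19 13 14 13]
w2 236 [22 26 21 24 23 23 23 23 26 21 25 25 27 51 82 85 51 19 13 45 71 21 16 31
 76 86 77 30 22 23 23 24 24 24 22 22 24 22 22 24]
w2 242 [23 21 20 24 23 22 22 23 22 24 20 24 25 50 83 82 45 14 17 47 73 22 11 24
 68 84 74 29 22 22 23 26 18 24 23 26 24 21 21 24]
w2 260 [22 23 25 26 26 22 22 23 23 25 23 22 35 66 66 61 22  9 14 30 50 20 13 17
 48 82 98 96 27 24 22 24 23 22 23 24 27 22 25 27]
w2 300 [ 52  52  53  51  54  55  52  53  55  51  55  52  63 143  91  42  21  19
  19  38  54  21  20  20  29  66 139 161  78  51  51  54  54  53  53  54
  54  51  53  51]
w2 320 [ 21  21  23  20  20  20  18  18  24  19  24  20  17  18  64  90 105 113
 117 116 118 115 109 100  73  63  50  40  41  41  45  39  42  42  44  42
  43  44  43  40]
now 228 [ 16  14  12  12  12  14  15  11   8  11  17  16  16  12  1
[... 1024 characters left out ...]
9  25  33  37  59  98  99 100  98  83  16  15  16  18  17  16  19  16
  17 110 135  58  18  16  12  14  17  16  19  19  15  14  18  94 101 102
  97  97  72  67  70  76  28]
w0 245 [ 21  25  35  65  98  99  97  99  87  17  18  15  15  19  17  17  18  16
  16 108 132  63  20  15  12  17  14  14  12  18  21  14  15  26  98  97
  99  98  97  69  70  29  22]
w0 270 [72 71 71 69 69 70 69 68 70 69 67 69 70 70 66 69 65 67 67 68 68 67 69 66
 68 68 67 69 65 69 67 68 68 68 68 69 68 69 69 69 71 71 63]
-0.019 [array([319., 226.]), array([303., 212.]), array([336., 212.])]
0 [array([319., 239.]), array([302., 223.]), array([337., 223.])]
0.02 [array([319., 255.]), array([300., 238.]), array([340., 238.])]
```

Run:
```python
from h import *
s=snap('scene');o=ctrl.get_obs()['tool_pos']
for dz in(-.019,0,.02,.047): print('tip dz',dz,(2*(np.array(proj(s,o+[0,0,dz]))-[205,130])).round(0))
print('bar',(2*(np.array(proj(s,(.555,.0246,.05)))-[205,130])).round(0))
w=snap('wrist')['color'][190:330,260:380]
a=s['color'][165:225,270:360]
cv2.imwrite('pics/c4.png',np.hstack([cv2.resize(a,(450,300),interpolation=cv2.INTER_CUBIC),cv2.resize(w,(257,300),interpolation=cv2.INTER_CUBIC)]))
```

```text
tip dz -0.019 [201. 157.]
tip dz 0 [202. 146.]
tip dz 0.02 [202. 135.]
tip dz 0.047 [202. 118.]
bar [203. 162.]
```

View pics/c4.png

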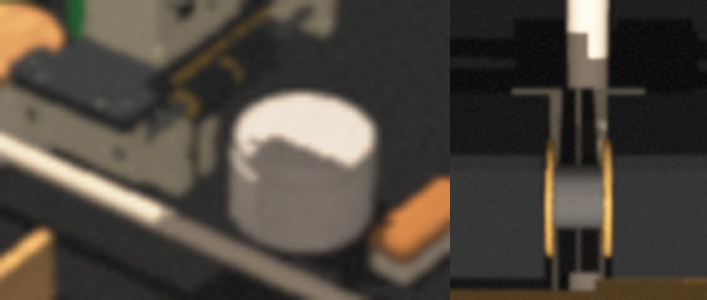

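The fingers end about at TCP height in the pictures: their lower edge is at (185,190), above the bar at (185,222). So they closed just above the bar. I'll open, go about 18 mm lower than before, and close again.

>>> {"api": "move_arm", "payload": {"motion": [[[0, 4, 0], [0, 0, 0], 0.55], [[0, 4, 0], [0, 0, 0], 0.55], [[0, 4, 0], [0, 0, 0], 0.55], [[0, 4, 0], [0, 0, 0], 0.55], [[0, 4, 0], [0, 0, 0], 0.55], [[0, 4, 25], [0, 0, 0], 0.55], [[0, 4, 40], [0, 0, 0], 0.55], [[0, 4, 48], [0, 0, 0], 0.55], [[0, 4, 48], [0, 0, 0], 0.55], [[0, 4, 48], [0, 0, 0], 0.55]]}}

```text
clock: 4.82
tool_pos: [0.5539, 0.0242, 0.032]
orientation: [180.0, -0.0, -89.5]
force: [-0.2, -0.2, 1.1]
opening: 0.0393
gripper_force: 0.0
```

>>> {"api": "move_arm", "payload": {"motion": [[[0, 0, 0], [0, 0, 0], 1], [[0, 0, 0], [0, 0, 0], 1], [[0, 0, 0], [0, 0, 0], 1], [[0, 0, 0], [0, 0, 0], 1], [[0, 0, 0], [0, 0, 0], 1], [[0, 0, 0], [0, 0, 0], 1], [[0, 0, 0], [0, 0, 0], 1]]}}

```text
clock: 5.4
tool_pos: [0.5544, 0.0244, 0.0324]
orientation: [-179.9, 0.0, -89.5]
force: [1.3, -0.4, 1.1]
opening: 0.0109
gripper_force: 30.0
```

Gripped: opening 10.9 mm with 30 N. Now swing the rail along its arc.

>>> {"api": "move_arm", "payload": {"motion": [[[0, -1, -15], [0, 0, 0], 1], [[0, -4, -30], [0, 0, 0], 1], [[0, -10, -43], [0, 0, 0], 1], [[0, -17, -56], [0, 0, 0], 1], [[0, -27, -68], [0, 0, 0], 1], [[0, -38, -78], [0, 0, 0], 1], [[0, -50, -87], [0, 0, 0], 1], [[0, -64, -93], [0, 0, 0], 1], [[0, -78, -98], [0, 0, 0], 1], [[0, -78, -98], [0, 0, 0], 1]]}}

```text
clock: 6.23
tool_pos: [0.6328, 0.0245, 0.1313]
orientation: [180.0, -0.1, -89.5]
force: [-2.5, -0.2, 11.8]
opening: 0.0111
gripper_force: 30.0
```

>>> {"api": "move_arm", "payload": {"motion": [[[0, -15, -3], [0, 0, 0], 1], [[0, -30, -3], [0, 0, 0], 1], [[0, -45, 0], [0, 0, 0], 1], [[0, -59, 4], [0, 0, 0], 1], [[0, -72, 11], [0, 0, 0], 1], [[0, -85, 19], [0, 0, 0], 1], [[0, -88, 21], [0, 0, 0], 1], [[0, -88, 21], [0, 0, 0], 1]]}}

```text
clock: 6.9
tool_pos: [0.7196, 0.0248, 0.1076]
orientation: [179.9, -0.1, -89.6]
force: [0.5, -3.6, -2.1]
opening: 0.0109
gripper_force: 30.0
```

Run:
```python
from h import *
st();s=snap('top');im=s['color'].astype(int)
# white pixels near expected rail
O=np.array([.655,.02])
for a in(1.8,2.0,2.2,2.3,2.4):
    c=[O[0]-.1*np.cos(a),0,.05+.1*np.sin(a)]
    print(a,[np.round(proj(s,(c[0],y,c[2])),0) for y in(.2,-.16)])
```

```text
6.9 pos [0.7196 0.0248 0.1076] ori [ 1.7988e+02 -6.0000e-02 -8.9580e+01] F [ 0.5 -3.6 -2.1] op 0.0109 j [ 17.  29.  -1.   0. -60. -17.]
1.8 [array([224., 134.]), array([370., 120.])]
2.0 [array([225., 127.]), array([369., 114.])]
2.2 [array([225., 123.]), array([367., 109.])]
2.3 [array([226., 121.]), array([367., 108.])]
2.4 [array([226., 119.]), array([366., 106.])]
```

The TCP moved along the full arc with the grip held, so the rail is at about 2.28 rad. Release, rise, and head for the clay jar.

>>> {"api": "move_arm", "payload": {"motion": [[[0, 0, 0], [0, 0, 0], 0.43], [[0, 0, 0], [0, 0, 0], 0.43], [[0, 0, 0], [0, 0, 0], 0.43], [[0, 0, 0], [0, 0, 0], 0.43], [[0, 0, 0], [0, 0, 0], 0.43], [[0, 0, -40], [0, 0, 0], 0.43], [[0, 0, -80], [0, 0, 0], 0.43], [[0, 0, -90], [0, 0, 0], 0.43], [[0, 0, -90], [0, 0, 0], 0.43], [[0, 0, -90], [0, 0, 0], 0.43]]}}

```text
clock: 7.78
tool_pos: [0.7203, 0.026, 0.2006]
orientation: [-179.8, 0.1, -89.5]
force: [-1.2, 0.0, -1.1]
opening: 0.05
gripper_force: 0.0
```

Run:
```python
from h import *
st();rel(.4195,.258,.15,-42.6)
s=snap('top');im=s['color'];m=(im.min(2)>120).astype(np.uint8)
for y in(.18,-.1,-.16):
  for a in(0,2.0,2.28): 
    u,v=proj(s,(.655-.1*np.cos(a),y,.05+.1*np.sin(a)));u=int(round(u));v=int(v); print(y,a,(u,v),im[v-8:v+9,u].min(1))
```

```text
7.78 pos [0.7203 0.026  0.2006] ori [-1.7984e+02  7.0000e-02 -8.9550e+01] F [-1.2  0.  -1.1] op 0.05 j [ 17.  25.   6.  -0. -70. -17.]
(0.4195, 0.258, 0.15, -42.6) shift [-234.  299.   50.] turn [ -0.2  -0.  -46.9]
0.18 0 (242, 190) [57 60 59 60 58 62 61 62 63 62 62 63 62 65 63 66 66]
0.18 2.0 (233, 126) [ 49  72  94 105  98  88  62  47  42  42  43  42  42  44  51  52  55]
0.18 2.28 (233, 120) [ 46  43  45  44  40  44  49  72  94 105  98  88  62  47  42  42  43]
-0.1 0 (349, 180) [41 41 43 43 43 43 43 42 44 43 43 43 41 43 44 44 42]
-0.1 2.0 (345, 116) [199 224 214 174 113  64  46  44  46  44  42  44  43  45  51  62  61]
-0.1 2.28 (343, 110) [ 48  46  45  49  49  90 166 217 221 184 127  70  49  44  46  44  43]
-0.16 0 (371, 178) [40 41 42 40 42 43 44 41 40 39 42 41 43 42 43 42 41]
-0.16 2.0 (369, 114) [198 224 204 158  98  56  47  47  47  46  45  45  48  46  44  47  46]
-0.16 2.28 (367, 108) [ 47  46  48  47  52 108 194 222 210 167 105  58  46  45  43  43  42]
```

>>> {"api": "move_arm", "payload": {"motion": [[[-234, 299, 20], [0, 0, -47], 0.43], [[-234, 299, 20], [0, 0, -47], 0.43], [[-234, 299, 20], [0, 0, -47], 0.43], [[-234, 299, 20], [0, 0, -47], 0.43], [[-234, 299, 20], [0, 0, -47], 0.43], [[-234, 299, 50], [0, 0, -47], 0.43], [[-234, 299, 50], [0, 0, -47], 0.43], [[-234, 299, 50], [0, 0, -47], 0.43], [[-234, 299, 50], [0, 0, -47], 0.43], [[-234, 299, 50], [0, 0, -47], 0.43]]}}

```text
clock: 8.67
tool_pos: [0.4145, 0.2582, 0.1468]
orientation: [179.8, 0.1, -42.4]
force: [-0.0, -0.3, -0.9]
opening: 0.0498
gripper_force: 0.0
```

Run:
```python
from h import *
st();rel(.4195,.258,.05,-42.6)
```

```text
8.67 pos [0.4145 0.2582 0.1468] ori [ 1.7982e+02  6.0000e-02 -4.2430e+01] F [-0.  -0.3 -0.9] op 0.0498 j [ 55.   6. -28.  -0. -56.  -7.]
(0.4195, 0.258, 0.05, -42.6) shift [ 4. -4. 97.] turn [0.2 0.1 0.2]
```

Descend in place, ending at TCP z of about 0.02.

>>> {"api": "move_arm", "payload": {"motion": [[[2, -4, 40], [0, 0, 0], 0.43], [[2, -4, 80], [0, 0, 0], 0.43], [[2, -4, 105], [0, 0, 0], 0.43], [[2, -4, 120], [0, 0, 0], 0.43], [[2, -4, 126], [0, 0, 0], 0.43], [[2, -4, 126], [0, 0, 0], 0.43]]}}

```text
clock: 9.17
tool_pos: [0.4222, 0.2575, 0.021]
orientation: [179.7, -0.0, -42.6]
force: [0.2, -0.7, 0.7]
opening: 0.0497
gripper_force: 0.0
```

>>> {"api": "move_arm", "payload": {"motion": [[[0, 0, 4], [0, 0, 0], 0.43], [[0, 0, 7], [0, 0, 0], 0.43], [[0, 0, 7], [0, 0, 0], 0.43]]}}

```text
clock: 9.42
tool_pos: [0.4235, 0.2591, 0.0163]
orientation: [-179.9, 0.0, -42.6]
force: [-0.5, -0.5, 0.4]
opening: 0.0501
gripper_force: 0.0
```

Run:
```python
from h import *
st();o=ctrl.get_obs()['tool_pos']
print('jar along/lateral from TCP',(np.array([.471,.211])-o[:2])@np.array([.736,-.677]),(np.array([.471,.211])-o[:2])@np.array([.677,.736]))
```

```text
9.42 pos [0.4235 0.2591 0.0163] ori [-1.7994e+02  1.0000e-02 -4.2570e+01] F [-0.5 -0.5  0.4] op 0.0501 j [ 54.  17. -36.  -0. -37.  -7.]
jar along/lateral from TCP 0.06753965083136124 -0.0032318129236607734
```

>>> {"api": "move_arm", "payload": {"motion": [[[12, 2, 0], [0, 0, 0], 0.43], [[24, 3, 0], [0, 0, 0], 0.43], [[37, 3, 0], [0, 0, 0], 0.43], [[50, 3, 0], [0, 0, 0], 0.43], [[63, 3, 0], [0, 0, 0], 0.43], [[76, 3, 0], [0, 0, 0], 0.43], [[89, 3, 0], [0, 0, 0], 0.43], [[102, 3, 0], [0, 0, 0], 0.43], [[112, 3, 0], [0, 0, 0], 0.43], [[118, 3, 0], [0, 0, 0], 0.43]]}}

```text
clock: 10.25
tool_pos: [0.509, 0.1765, 0.0166]
orientation: [-179.9, -0.0, -42.6]
force: [-2.7, 1.5, 1.6]
opening: 0.0501
gripper_force: 1.4
```

Run:
```python
from h import *
st();o=ctrl.get_obs()['tool_pos']
s=snap('scene');im=s['color'];hsv=cv2.cvtColor(im,cv2.COLOR_BGR2HSV)
cv2.imwrite('pics/raw5.png',im)
# lid of stone: predicted position vs orange blobs nearby
print(np.round(proj(s,(.545,.143,.062)),0))
m=cv2.inRange(hsv,(5,90,100),(20,255,255))
n,l,t,c=cv2.connectedComponentsWithStats(m)
for k in range(1,n):
    if t[k][4]>80: print(t[k],c[k].round(1),onz(s,*c[k],.062).round(4))
rel(.545,.10,.0163,0); rel(.47,.20,.0163,-42.6)
```

```text
10.25 pos [0.509  0.1765 0.0166] ori [-179.93   -0.    -42.6 ] F [-2.7  1.5  1.6] op 0.0501 j [ 40.  20. -30.  -0. -39.   7.]
[344. 222.]
[118  71  21   9 133] [128.2  74.9] [ 0.2244 -1.3296  0.062 ]
[442  75  53  20 552] [468.   85.4] [-0.7158  0.0626  0.062 ]
[401  79  36  17 432] [418.3  85.7] [-0.5482 -0.1272  0.062 ]
[  77   83   45   36 1045] [98.4 99.9] [ 0.4884 -1.149   0.062 ]
[186  86  52  27 657] [207.5  96.7] [ 0.1766 -0.8009  0.062 ]
[484 115  67  25 480] [522.7 128.6] [-0.3782  0.3961  0.062 ]
[ 556  134   84   49 1086] [598.5 158.7] [-0.3022  0.6763  0.062 ]
[255 165  28  18 388] [268.7 173.4] [ 0.4846 -0.1755  0.062 ]
[180 166  42  14 224] [202.8 172.5] [ 0.6065 -0.342   0.062 ]
[541 188  37  60 872] [556.4 222.5] [0.1902 0.6131 0.062 ]
[231 195  18  13 113] [241.6 200.2] [ 0.6384 -0.1428  0.062 ]
[597 201  14  20 126] [602.8 209.2] [0.0353 0.7176 0.062 ]
[ 215  204  145   85 3723] [296.9 243.9] [0.6874 0.0943 0.062 ]
[613 209  27  27 571] [627.6 221.8] [0.0582 0.7841 0.062 ]
[269 211  12  12  83] [275.4 216.1] [ 0.6353 -0.0196  0.062 ]
[304 227  12  13  87] [310.8 233.1] [0.6339 0.0978 0.062 ]
[572 226  46  31 294] [592.7 243.9] [0.2273 0.7097 0.062 ]
[538 243  21  11  84] [548.1 248.4] [0.319  0.6144 0.062 ]
(0.545, 0.1, 0.0163, 0) shift [78. 32.  0.] turn [ -0.1  -0.  -42.6]
(0.47, 0.2, 0.0163, -42.6) shift [-45.   9.   0.] turn [-0.1 -0.   0. ]
```

The jar is in the cradle (contact force about 3 N), which puts it at about (0.544, 0.145). Back off and lift over the brush, turn to yaw 0, and lower behind the jar.

>>> {"api": "move_arm", "payload": {"motion": [[[-15, 0, 0], [0, 0, 0], 0.43], [[-18, 0, -35], [0, 0, 0], 0.43], [[-18, 0, -55], [0, 0, -5], 0.43], [[6, 40, -55], [0, 0, -43], 0.43], [[6, 40, -55], [0, 0, -43], 0.43], [[6, 40, -55], [0, 0, -43], 0.43], [[6, 40, -55], [0, 0, -43], 0.43], [[6, 40, -55], [0, 0, -43], 0.43], [[6, 40, -55], [0, 0, -43], 0.43], [[6, 40, -55], [0, 0, -43], 0.43]]}}

```text
clock: 11.13
tool_pos: [0.4854, 0.1435, 0.0713]
orientation: [-180.0, -0.0, 0.6]
force: [0.1, 0.4, 0.6]
opening: 0.0497
gripper_force: 0.0
```

Run:
```python
from h import *
st();rel(.487,.143,.016,0.5)
s=snap('scene');im=s['color'];hsv=cv2.cvtColor(im,cv2.COLOR_BGR2HSV)
m=cv2.inRange(hsv,(5,90,60),(20,255,255));u,v=map(int,proj(s,(.545,.143,.062)))
n,l,t,c=cv2.connectedComponentsWithStats(m)
for k in range(1,n):
    if t[k][4]>60 and abs(c[k]-[u,v]).max()<60: print(t[k],c[k].round(1),onz(s,*c[k],.062).round(4))
print(u,v);s=snap('wrist');print(np.round(proj(s,(.545,.143,.062)),0));hsv=cv2.cvtColor(s['color'],cv2.COLOR_BGR2HSV)
m=cv2.inRange(hsv,(5,90,60),(20,255,255))
n,l,t,c=cv2.connectedComponentsWithStats(m)
for k in range(1,n):
    if t[k][4]>300: print(t[k],c[k].round(1),onz(s,*c[k],.062).round(4))
```

```text
11.13 pos [0.4854 0.1435 0.0713] ori [-1.7998e+02 -3.0000e-02  5.6000e-01] F [0.1 0.4 0.6] op 0.0497 j [ 39.  13. -31.   0. -45.  52.]
(0.487, 0.143, 0.016, 0.5) shift [ 2.  1. 55.] turn [-0.  -0.   0.1]
[336 173  29  13  85] [349.2 179. ] [0.3569 0.0419 0.062 ]
[293 184  19  16  75] [301.9 192.7] [ 0.5043 -0.0294  0.062 ]
[ 214  200  151   90 4336] [300.1 242.6] [0.6789 0.0979 0.062 ]
[304 227  13  13 103] [311.1 233.1] [0.6333 0.0983 0.062 ]
344 222
[322. 132.]
[ 205    0   37   56 1117] [228.9  27.3] [0.5975 0.1908 0.062 ]
[ 404    0   39   55 1195] [416.9  26.9] [0.5985 0.0956 0.062 ]
[ 571    0   69   59 3071] [601.9  28. ] [ 0.6019 -0.0034  0.062 ]
[ 241   51  157  157 4245] [333.5 150. ] [0.5354 0.1367 0.062 ]
[345 233  23  35 698] [356.3 251. ] [0.4741 0.1216 0.062 ]
[207 253  20  57 650] [214.7 281.3] [0.4521 0.2099 0.062 ]
[413 253  20  57 650] [424.3 281.3] [0.4531 0.0778 0.062 ]
[ 210  296  349   41 5294] [393.1 326.9] [0.4186 0.0948 0.062 ]
```

The wrist view shows the jar centred at column 320 and the cell's walls centred at 323, so they are aligned. Lower and push in.

>>> {"api": "move_arm", "payload": {"motion": [[[2, 1, 35], [0, 0, 0], 0.43], [[2, 1, 52], [0, 0, 0], 0.43], [[2, 1, 55], [0, 0, 0], 0.43], [[12, 1, 55], [0, 0, 0], 0.43], [[24, 1, 55], [0, 0, 0], 0.43], [[37, 1, 55], [0, 0, 0], 0.43], [[50, 1, 55], [0, 0, 0], 0.43], [[63, 1, 55], [0, 0, 0], 0.43], [[70, 1, 55], [0, 0, 0], 0.43], [[70, 1, 55], [0, 0, 0], 0.43]]}}

```text
clock: 12.07
tool_pos: [0.5576, 0.1433, 0.0169]
orientation: [-180.0, -0.1, 0.4]
force: [1.2, -0.0, 0.5]
opening: 0.0499
gripper_force: 0.0
```

Run:
```python
from h import *
st()
s=snap('wrist');hsv=cv2.cvtColor(s['color'],cv2.COLOR_BGR2HSV)
m=cv2.inRange(hsv,(5,90,60),(20,255,255))
n,l,t,c=cv2.connectedComponentsWithStats(m)
for k in range(1,n):
    if t[k][4]>300: print(t[k],c[k].round(1),onz(s,*c[k],.062).round(4))
```

```text
12.07 pos [0.5576 0.1433 0.0169] ori [-1.7996e+02 -1.1000e-01  4.0000e-01] F [ 1.2 -0.   0.5] op 0.0499 j [ 34.  23. -26.   0. -41.  56.]
[  142     0   345   269 35054] [322.8 136.3] [0.6207 0.143  0.062 ]
[ 612   46   28  134 1915] [630.2 131.8] [0.6246 0.0212 0.062 ]
[413 253  20  57 640] [424.3 281.5] [0.5586 0.0981 0.062 ]
[207 254  20  56 642] [214.7 281.6] [0.5578 0.1896 0.062 ]
[ 210  316  349   21 4817] [396.8 328.3] [0.5341 0.1082 0.062 ]
```

>>> {"api": "move_arm", "payload": {"motion": [[[12, 1, 0], [0, 0, 0], 0.43], [[24, 1, 0], [0, 0, 0], 0.43], [[36, 1, 0], [0, 0, 0], 0.43], [[46, 1, 0], [0, 0, 0], 0.43], [[52, 1, 0], [0, 0, 0], 0.43], [[52, 1, 0], [0, 0, 0], 0.43], [[40, 1, 0], [0, 0, 0], 0.43], [[15, 1, -20], [0, 0, 0], 0.43], [[-15, 1, -60], [0, 0, 0], 0.43], [[-25, 1, -100], [0, 0, 0], 0.43]]}}

```text
clock: 12.95
tool_pos: [0.5284, 0.1403, 0.1075]
orientation: [179.8, 0.3, 0.4]
force: [0.9, 0.4, 0.1]
opening: 0.0503
gripper_force: 0.0
```

Run:
```python
from h import *
st();rel(.438,-.224,.13,48)
for i in(0,):
    s=snap('wrist');hsv=cv2.cvtColor(s['color'],cv2.COLOR_BGR2HSV);cv2.imwrite('pics/w6.png',s['color'])
    m=cv2.inRange(hsv,(5,90,60),(20,255,255))
    print(np.round(proj(s,(.655,.142,.062)),0),np.round(proj(s,(.595,.081,.045)),0),np.round(proj(s,(.595,.203,.045)),0))
    n,l,t,c=cv2.connectedComponentsWithStats(m)
    for k in range(1,n):
        if t[k][4]>300: print(t[k],c[k].round(1))
```

```text
12.95 pos [0.5284 0.1403 0.1075] ori [179.85   0.31   0.41] F [0.9 0.4 0.1] op 0.0503 j [ 35.  14. -24.  -0. -52.  55.]
(0.438, -0.224, 0.13, 48) shift [-93. 364. -21.] turn [  0.    0.4 -47.6]
[319.  14.] [405. 115.] [231. 114.]
[ 209    0  180  119 4969] [286.8  49.5]
[ 385    0   34  119 1809] [396.4  57.5]
[ 527    0   69  121 4853] [555.5  58. ]
[207 253  20  57 649] [214.7 281.4]
[413 253  21  57 523] [423.6 279.9]
[ 210  296  349   41 5221] [393.1 327. ]
```

>>> {"api": "move_arm", "payload": {"motion": [[[-92, 364, -25], [0, 0, -48], 0.43], [[-92, 364, -25], [0, 0, -48], 0.43], [[-92, 364, -25], [0, 0, -48], 0.43], [[-92, 364, -25], [0, 0, -48], 0.43], [[-92, 364, -25], [0, 0, -48], 0.43], [[-92, 364, -25], [0, 0, -48], 0.43], [[-92, 364, -25], [0, 0, -48], 0.43], [[-92, 364, -25], [0, 0, -48], 0.43], [[-92, 364, -25], [0, 0, -48], 0.43], [[-92, 364, -25], [0, 0, -48], 0.43]]}}

```text
clock: 13.83
tool_pos: [0.4422, -0.2259, 0.1346]
orientation: [179.9, -0.0, 48.4]
force: [-0.4, -0.1, -0.8]
opening: 0.0496
gripper_force: 0.0
```

```bash
cat >> h.py <<'E'
def pt(tag=''):
    "lids by colour, top camera"
    s=snap('top');hsv=cv2.cvtColor(s['color'],cv2.COLOR_BGR2HSV);print(tag)
    m=cv2.inRange(hsv,(5,70,60),(22,255,255));n,l,t,c=cv2.connectedComponentsWithStats(m)
    for k in range(1,n):
        if t[k][4]>250 and 180<c[k][0]<420 and 90<c[k][1]<270: print('orange',t[k],c[k].round(1),onz(s,*c[k],.062).round(4))
E
python3 - <<'E'
from h import *
st();rel(.439,-.224,.017,48.2);pt()
E
```

```text
13.83 pos [ 0.4422 -0.2259  0.1346] ori [ 1.7993e+02 -3.0000e-02  4.8390e+01] F [-0.4 -0.1 -0.8] op 0.0496 j [ -4.   8. -28.   0. -54. 143.]
(0.439, -0.224, 0.017, 48.2) shift [ -1.  -4. 118.] turn [ 0.1 -0.   0.2]

orange [  227   119   219   281 30485] [347.9 249. ] [ 0.3753 -0.0766  0.062 ]
orange [268 223  11  29 312] [273. 237.] [0.4236 0.1075 0.062 ]
```

>>> {"api": "move_arm", "payload": {"motion": [[[-1, -4, 40], [0, 0, 0], 0.43], [[-1, -4, 75], [0, 0, 0], 0.43], [[-1, -4, 100], [0, 0, 0], 0.43], [[-1, -4, 115], [0, 0, 0], 0.43], [[-1, -4, 118], [0, 0, 0], 0.43], [[-1, -4, 118], [0, 0, 0], 0.43]]}}

```text
clock: 14.38
tool_pos: [0.4393, -0.2209, 0.0154]
orientation: [-179.9, 0.1, 48.5]
force: [0.5, -0.1, 0.2]
opening: 0.0499
gripper_force: 0.0
```

Run:
```python
from h import *
st();d=np.array([.666,.746])
rel(*(np.array([.548,-.1025])-.046*d),.017,48.2)
s=snap('wrist');hsv=cv2.cvtColor(s['color'],cv2.COLOR_BGR2HSV)
m=cv2.inRange(hsv,(5,70,60),(22,255,255));n,l,t,c=cv2.connectedComponentsWithStats(m)
print(np.round(proj(s,(.486,-.172,.068)),0))
for k in range(1,n):
    if t[k][4]>300: print(t[k],c[k].round(1),onz(s,*c[k],.068).round(4))
```

```text
14.38 pos [ 0.4393 -0.2209  0.0154] ori [-1.7992e+02  7.0000e-02  4.8460e+01] F [ 0.5 -0.1  0.2] op 0.0499 j [ -4.  17. -36.   0. -37. 142.]
(np.float64(0.517364), np.float64(-0.136816), 0.017, 48.2) shift [115.   3.  -2.] turn [-0.1  0.1  0.3]
[328. 128.]
[  61    0  138   88 7418] [120.1  36.5] [ 0.4541 -0.1027  0.068 ]
[  213     8   230   234 30052] [316.7 133.6] [ 0.4817 -0.171   0.068 ]
[207 254  21  56 642] [215.  281.2] [ 0.4109 -0.1878  0.068 ]
[412 254  21  56 633] [424.  281.2] [ 0.475  -0.2445  0.068 ]
[ 211  317  349   20 4691] [395.9 328.2] [ 0.4524 -0.2552  0.068 ]
```

>>> {"api": "move_arm", "payload": {"motion": [[[12, 2, 0], [0, 0, 0], 0.43], [[24, 3, 0], [0, 0, 0], 0.43], [[37, 3, 0], [0, 0, 0], 0.43], [[50, 3, 0], [0, 0, 0], 0.43], [[63, 3, 0], [0, 0, 0], 0.43], [[76, 3, 0], [0, 0, 0], 0.43], [[89, 3, 0], [0, 0, 0], 0.43], [[102, 3, 0], [0, 0, 0], 0.43], [[111, 3, 0], [0, 0, 0], 0.43], [[115, 3, 0], [0, 0, 0], 0.43]]}}

```text
clock: 15.27
tool_pos: [0.5197, -0.1358, 0.0158]
orientation: [180.0, -0.0, 48.5]
force: [-3.1, -3.8, 2.8]
opening: 0.0502
gripper_force: 2.6
```

Run:
```python
from h import *
st();rel(.488,-.102,.072,0.5)
s=snap('wrist');hsv=cv2.cvtColor(s['color'],cv2.COLOR_BGR2HSV)
m=cv2.inRange(hsv,(5,70,60),(22,255,255));n,l,t,c=cv2.connectedComponentsWithStats(m)
for k in range(1,n):
    if t[k][4]>300: print(t[k],c[k].round(1),onz(s,t[k][0]+t[k][2]/2,t[k][1]+t[k][3]/2,.068).round(4))
```

```text
15.27 pos [ 0.5197 -0.1358  0.0158] ori [ 1.7999e+02 -2.0000e-02  4.8500e+01] F [-3.1 -3.8  2.8] op 0.0502 j [  6.  20. -31.  -0. -39. 132.]
(0.488, -0.102, 0.072, 0.5) shift [  4. -46. -56.] turn [ 0. -0. 48.]
[301   0  32  19 355] [314.6   6.4] [ 0.5885 -0.0559  0.068 ]
[  443     0   197   211 14546] [563.1 110. ] [ 0.6287 -0.1309  0.068 ]
[  210    68   220   201 26285] [306.4 185.3] [ 0.5544 -0.096   0.068 ]
[ 112  181  101   60 3240] [170.6 213. ] [ 0.498  -0.0683  0.068 ]
[207 254  21  56 646] [215.  281.2] [ 0.4915 -0.1037  0.068 ]
[412 254  21  56 647] [424.  281.2] [ 0.5546 -0.1595  0.068 ]
[ 211  317  349   20 4789] [395.1 328.1] [ 0.5296 -0.1669  0.068 ]
```

>>> {"api": "move_arm", "payload": {"motion": [[[-15, 0, 0], [0, 0, 0], 0.43], [[-18, 0, -35], [0, 0, 0], 0.43], [[-18, 0, -56], [0, 0, 5], 0.43], [[4, -46, -56], [0, 0, 48], 0.43], [[4, -46, -56], [0, 0, 48], 0.43], [[4, -46, -56], [0, 0, 48], 0.43], [[4, -46, -56], [0, 0, 48], 0.43], [[4, -46, -56], [0, 0, 48], 0.43], [[4, -46, -56], [0, 0, 48], 0.43], [[4, -46, -56], [0, 0, 48], 0.43]]}}

```text
clock: 16.15
tool_pos: [0.4863, -0.1039, 0.0718]
orientation: [-180.0, -0.0, 0.1]
force: [-0.5, 0.1, 0.3]
opening: 0.0502
gripper_force: 0.0
```

Run:
```python
from h import *
st();rel(.490,-.102,.016,0.5)
s=snap('wrist');hsv=cv2.cvtColor(s['color'],cv2.COLOR_BGR2HSV)
m=cv2.inRange(hsv,(5,70,60),(22,255,255));n,l,t,c=cv2.connectedComponentsWithStats(m)
for k in range(1,n):
    if t[k][4]>300: print(t[k],c[k].round(1),onz(s,t[k][0]+t[k][2]/2,t[k][1]+t[k][3]/2,.068).round(4))
```

```text
16.15 pos [ 0.4863 -0.1039  0.0718] ori [-1.7997e+02 -3.0000e-02  7.0000e-02] F [-0.5  0.1  0.3] op 0.0502 j [ 11.  12. -32.  -0. -45.  79.]
(0.49, -0.102, 0.016, 0.5) shift [ 4. -2. 56.] turn [-0.  -0.  -0.4]
[   0    0   71   60 3208] [37.7 28.8] [0.5994 0.0419 0.068 ]
[ 197    0   40   55 1276] [221.7  26.5] [ 0.5976 -0.0528  0.068 ]
[ 399    0   36   53 1173] [411.8  26. ] [ 0.5981 -0.151   0.068 ]
[ 236   40  159  161 9620] [311.4 125.4] [ 0.5525 -0.1011  0.068 ]
[622 115  18  29 383] [632.1 129.7] [ 0.55   -0.2759  0.068 ]
[ 254  209   47   60 1890] [281.2 234.7] [ 0.4851 -0.0789  0.068 ]
[207 254  21  56 641] [215.  281.3] [ 0.4562 -0.041   0.068 ]
[412 254  22  56 601] [424. 281.] [ 0.4565 -0.1667  0.068 ]
[ 211  316  349   21 4722] [395.6 328.2] [ 0.4239 -0.1458  0.068 ]
```

Run:
```python
from h import *
s=snap('wrist');
for v in(209,215): print(onz(s,278,v,.024).round(4),onz(s,254,v,.024).round(4),onz(s,301,v,.024).round(4))
rel(.498,-.102,.016,.5)
```

```text
[ 0.4883 -0.0738  0.024 ] [ 0.4881 -0.0567  0.024 ] [ 0.4884 -0.0902  0.024 ]
[ 0.4837 -0.0737  0.024 ] [ 0.4836 -0.0565  0.024 ] [ 0.4839 -0.0901  0.024 ]
(0.498, -0.102, 0.016, 0.5) shift [12. -2. 56.] turn [-0.  -0.   0.1]
```

The soap's front edge is at x≈0.488, right behind where the finger comes down. I'll lower only to TCP z 0.030, which clears the soap's 24 mm height, push forward, and then go lower.

>>> {"api": "move_arm", "payload": {"motion": [[[13, -2, 25], [0, 0, 0], 0.43], [[13, -2, 40], [0, 0, 0], 0.43], [[13, -2, 42], [0, 0, 0], 0.43], [[22, -2, 42], [0, 0, 0], 0.43], [[32, -2, 42], [0, 0, 0], 0.43], [[42, -2, 48], [0, 0, 0], 0.43], [[53, -2, 54], [0, 0, 0], 0.43], [[64, -2, 55], [0, 0, 0], 0.43], [[70, -2, 55], [0, 0, 0], 0.43], [[70, -2, 55], [0, 0, 0], 0.43]]}}

```text
clock: 17.08
tool_pos: [0.5591, -0.1009, 0.0168]
orientation: [180.0, -0.1, 0.5]
force: [0.0, -0.1, 0.2]
opening: 0.0496
gripper_force: 0.0
```

Run:
```python
from h import *
st();rel(.611,-.102,.017,.5)
s=snap('wrist');hsv=cv2.cvtColor(s['color'],cv2.COLOR_BGR2HSV)
m=cv2.inRange(hsv,(5,70,60),(22,255,255));n,l,t,c=cv2.connectedComponentsWithStats(m)
for k in range(1,n):
    if t[k][4]>300: print(t[k],c[k].round(1))
```

```text
17.08 pos [ 0.5591 -0.1009  0.0168] ori [ 1.8e+02 -1.0e-01  4.7e-01] F [ 0.  -0.1  0.2] op 0.0496 j [ 10.  22. -27.   0. -41.  81.]
(0.611, -0.102, 0.017, 0.5) shift [52.  2. -0.] turn [ 0.  -0.1 -0. ]
[  160     0   346   269 45029] [328.1 143.5]
[   0   23   32  159 2586] [ 10.2 124.6]
[207 254  21  56 618] [214.9 281.1]
[412 254  21  56 618] [424.  281.2]
[ 211  317  349   20 4551] [397.  328.2]
```

>>> {"api": "move_arm", "payload": {"motion": [[[12, 1, 0], [0, 0, 0], 0.43], [[24, 1, 0], [0, 0, 0], 0.43], [[36, 1, 0], [0, 0, 0], 0.43], [[46, 1, 0], [0, 0, 0], 0.43], [[52, 1, 0], [0, 0, 0], 0.43], [[52, 1, 0], [0, 0, 0], 0.43], [[40, 1, 0], [0, 0, 0], 0.43], [[15, 1, -20], [0, 0, 0], 0.3], [[-15, 1, -60], [0, 0, 0], 0.3], [[-35, 1, -100], [0, 0, 0], 0.22]]}}

```text
clock: 17.97
tool_pos: [0.5239, -0.1024, 0.1063]
orientation: [180.0, 0.2, 0.4]
force: [0.5, 0.3, 0.9]
opening: 0.0631
gripper_force: 0.0
```

Run:
```python
from h import *
st();rel(.395,.028,.13,.5)
s=snap('scene');cv2.imwrite('pics/s7.png',s['color'])
```

```text
17.97 pos [ 0.5239 -0.1024  0.1063] ori [179.99   0.22   0.42] F [0.5 0.3 0.9] op 0.0631 j [ 10.  13. -25.  -0. -52.  80.]
(0.395, 0.028, 0.13, 0.5) shift [-128. -131.  -23.] turn [ 0.   0.2 -0.1]
```

>>> {"api": "move_arm", "payload": {"motion": [[[-130, -129, -23], [0, 0, 0], 0.21], [[-130, -129, -23], [0, 0, 0], 0.21], [[-130, -129, -23], [0, 0, 0], 0.21], [[-130, -129, -23], [0, 0, 0], 0.21], [[-130, -129, -23], [0, 0, 0], 0.21], [[-130, -129, -23], [0, 0, 0], 0.21], [[-130, -129, -23], [0, 0, 0], 0.21], [[-130, -129, -23], [0, 0, 0], 0.21]]}}

```text
clock: 18.68
tool_pos: [0.3965, 0.026, 0.1305]
orientation: [-180.0, -0.1, 0.5]
force: [0.3, -0.3, 0.2]
opening: 0.0696
gripper_force: 0.0
```

Run:
```python
from h import *
st();rel(.395,.028,.017,.5)
s=snap('wrist');g=s['color'].min(2);m=(g>60).astype(np.uint8)
n,l,t,c=cv2.connectedComponentsWithStats(m);k=l[tuple(np.round(proj(s,(.442,.03,.058))).astype(int)[::-1])]
print(np.round(proj(s,(.442,.03,.058))),t[k],c[k],onz(s,*c[k],.058))
hsv=cv2.cvtColor(s['color'],cv2.COLOR_BGR2HSV)
m=cv2.inRange(hsv,(5,70,60),(22,255,255));n,l,t,c=cv2.connectedComponentsWithStats(m)
for k in range(1,n):
    if t[k][4]>300: print(t[k],c[k].round(1),'left/right at z=.03',onz(s,t[k][0],c[k][1],.03).round(4),onz(s,t[k][0]+t[k][2],c[k][1],.03).round(4))
```

```text
18.68 pos [0.3965 0.026  0.1305] ori [-1.7995e+02 -9.0000e-02  5.0000e-01] F [ 0.3 -0.3  0.2] op 0.0696 j [ 33.  -2. -39.   0. -53.  58.]
(0.395, 0.028, 0.017, 0.5) shift [ -2.  -2. 113.] turn [-0.  -0.1 -0. ]
[316. 143.] [ 260   86  111  113 9762] [315.41251793 141.84408933] [0.4431713  0.03012881 0.058     ]
[408  91  46  83 548] [416.9 131.9] left/right at z=.03 [ 0.4489 -0.0462  0.03  ] [ 0.4495 -0.0849  0.03  ]
[ 205  106   39   89 2758] [222.7 151.4] left/right at z=.03 [0.4311 0.1238 0.03  ] [0.4313 0.0906 0.03  ]
[170 253  26  57 800] [180.2 280.9] left/right at z=.03 [0.3061 0.1698 0.03  ] [0.3067 0.1443 0.03  ]
[444 253  27  57 694] [458.2 279.8] left/right at z=.03 [ 0.3101 -0.0933  0.03  ] [ 0.31   -0.1197  0.03  ]
[ 250  315  345   22 4916] [431.8 327.7] left/right at z=.03 [0.2538 0.0953 0.03  ] [ 0.2507 -0.2648  0.03  ]
```

>>> {"api": "move_arm", "payload": {"motion": [[[-5, 2, 40], [0, 0, 0], 0.21], [[-5, 2, 75], [0, 0, 0], 0.21], [[-5, 2, 100], [0, 0, 0], 0.21], [[-5, 2, 110], [0, 0, 0], 0.21], [[-5, 2, 113], [0, 0, 0], 0.21], [[-5, 2, 113], [0, 0, 0], 0.21], [[-5, 2, 113], [0, 0, 0], 0.21]]}}

```text
clock: 19.32
tool_pos: [0.3917, 0.0235, 0.0172]
orientation: [180.0, -0.0, 0.4]
force: [-0.4, 0.3, -0.5]
opening: 0.0693
gripper_force: 0.0
```

Run:
```python
from h import *
st()
```

```text
19.32 pos [0.3917 0.0235 0.0172] ori [179.99  -0.     0.39] F [-0.4  0.3 -0.5] op 0.0693 j [ 33.   9. -48.   0. -33.  58.]
```

>>> {"api": "move_arm", "payload": {"motion": [[[6, 0, 0], [0, 0, 0], 0.21], [[13, 0, 0], [0, 0, 0], 0.21], [[22, 0, 0], [0, 0, 0], 0.21], [[32, 0, 0], [0, 0, 0], 0.21], [[43, 0, 0], [0, 0, 0], 0.21], [[55, 0, 0], [0, 0, 0], 0.21], [[67, 0, 0], [0, 0, 0], 0.21], [[79, 1, 0], [0, 0, 0], 0.21], [[91, 1, 0], [0, 0, 0], 0.21], [[98, 1, 0], [0, 0, 0], 0.21]]}}

```text
clock: 20.15
tool_pos: [0.4908, 0.0233, 0.017]
orientation: [180.0, -0.0, 0.4]
force: [-3.8, 0.5, 3.1]
opening: 0.069
gripper_force: 2.7
```

```bash
cat > tin.py <<'E'
from h import *
st()
s=snap('wrist');o=ctrl.get_obs()['tool_pos'];g=s['color'].min(2);m=(g>60).astype(np.uint8)
n,l,t,c=cv2.connectedComponentsWithStats(m);k=l[tuple(np.round(proj(s,(o[0]+.036,o[1],.058))).astype(int)[::-1])]
print(t[k],c[k],'lid x-centre',onz(s,t[k][0]+t[k][2]/2,c[k][1],.058).round(4))
E
python3 tin.py
```

```text
20.15 pos [0.4908 0.0233 0.017 ] ori [ 1.7999e+02 -1.0000e-02  4.3000e-01] F [-3.8  0.5  3.1] op 0.069 j [ 26.  17. -36.   0. -37.  65.]
[  197    99   246   170 28344] [319.69055179 192.00522156] lid x-centre [0.5309 0.024  0.058 ]
```

>>> {"api": "move_arm", "payload": {"motion": [[[-25, 0, 0], [0, 0, 0], 0.21], [[-25, 2, 0], [0, 0, 0], 0.43], [[-25, 2, 0], [0, 0, 0], 0.43], [[-25, 2, 0], [0, 0, 0], 0.43], [[-14, 2, 0], [0, 0, 0], 0.43], [[-4, 2, 0], [0, 0, 0], 0.43], [[8, 2, 0], [0, 0, 0], 0.43], [[20, 2, 0], [0, 0, 0], 0.43], [[32, 2, 0], [0, 0, 0], 0.43], [[38, 2, 0], [0, 0, 0], 0.43]]}}

```text
clock: 21.03
tool_pos: [0.5291, 0.0218, 0.0169]
orientation: [180.0, -0.0, 0.4]
force: [-2.3, 0.6, 1.2]
opening: 0.0502
gripper_force: 1.4
```

```bash
python3 tin.py; python3 -c "
from h import *
rel(.6125,.0195,.017,.5)"
```

```text
21.03 pos [0.5291 0.0218 0.0169] ori [ 1.7999e+02 -1.0000e-02  4.4000e-01] F [-2.3  0.6  1.2] op 0.0502 j [ 24.  20. -31.   0. -39.  67.]
[  221    74   197   195 31070] [319.49851947 175.07061474] lid x-centre [0.5764 0.0228 0.058 ]
(0.6125, 0.0195, 0.017, 0.5) shift [83.  3. -0.] turn [ 0.  -0.1 -0.1]
```

>>> {"api": "move_arm", "payload": {"motion": [[[11, 1, 0], [0, 0, 0], 0.43], [[23, 1, 0], [0, 0, 0], 0.43], [[35, 1, 0], [0, 0, 0], 0.43], [[47, 1, 0], [0, 0, 0], 0.43], [[59, 1, 0], [0, 0, 0], 0.43], [[70, 1, 0], [0, 0, 0], 0.43], [[79, 1, 0], [0, 0, 0], 0.43], [[84, 1, 0], [0, 0, 0], 0.43], [[84, 1, 0], [0, 0, 0], 0.43], [[70, 1, 0], [0, 0, 0], 0.43]]}}

```text
clock: 21.92
tool_pos: [0.5993, 0.0216, 0.0169]
orientation: [-180.0, -0.1, 0.5]
force: [0.7, 0.1, 1.1]
opening: 0.0501
gripper_force: 0.0
```

>>> {"api": "move_arm", "payload": {"motion": [[[-25, 0, -20], [0, 0, 0], 0.43], [[-50, 0, -60], [0, 0, 0], 0.43], [[-80, 0, -100], [0, 0, 0], 0.43], [[-120, 0, -140], [0, 0, 0], 0.43], [[-160, 0, -180], [0, 0, 0], 0.43], [[-190, 0, -200], [0, 0, 0], 0.43], [[-200, 0, -200], [0, 0, 0], 0.43]]}}

```text
clock: 22.5
tool_pos: [0.3997, 0.0197, 0.2169]
orientation: [-179.9, -0.2, 0.4]
force: [0.1, 2.4, 1.6]
opening: 0.0498
gripper_force: 0.0
```

Run:
```python
from h import *
st()
a=snap('top');b=snap('scene')
r=lambda i:cv2.resize(i,(400,300),interpolation=cv2.INTER_CUBIC)
cv2.imwrite('pics/c8.png',np.hstack([r(a['color'][100:250,205:405]),r(b['color'][150:300,205:405])]))
im=b['color']
for n,P in dict(stone=(.655,.142,.062),tin=(.655,.02,.058),cer=(.656,-.102,.068)).items(): print(n,'scene crop pred',(2*(np.array(proj(b,P))-[205,150])).round(0),'top crop pred',(2*(np.array(proj(a,P))-[205,100])).round(0))
```

```text
22.5 pos [0.3997 0.0197 0.2169] ori [-1.7994e+02 -1.6000e-01  4.3000e-01] F [0.1 2.4 1.6] op 0.0498 j [ 31.  -7. -31.   0. -65.  59.]
stone scene crop pred [230. 189.] top crop pred [ 97. 103.]
tin scene crop pred [154. 153.] top crop pred [189.  95.]
cer scene crop pred [ 85. 114.] top crop pred [281.  83.]
```

View pics/c8.png

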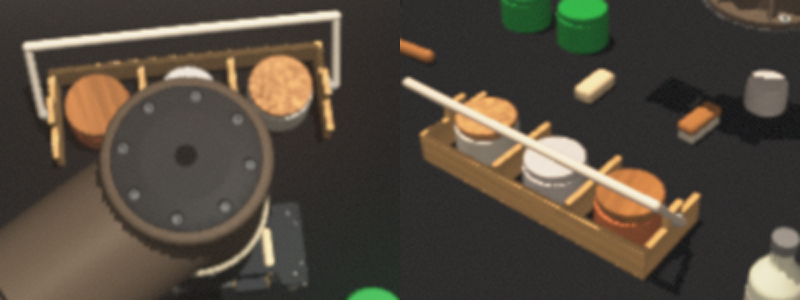

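All three jars stand upright in their cells (top crop: (97,108), (189,95), (281,87)). The rail is up and behind, and the brush and soap are in place. Now return to the bar.

>>> {"api": "move_arm", "payload": {"motion": [[[80, 0, 0], [0, 0, 30], 0.43], [[160, 0, 0], [0, 0, 60], 0.43], [[240, -3, 0], [0, 0, 90], 0.43], [[320, -5, 0], [0, 0, 90], 0.43], [[320, -5, 0], [0, 0, 90], 0.43], [[320, -5, 0], [0, 0, 90], 0.43], [[320, -5, 0], [0, 0, 90], 0.43], [[320, -5, 0], [0, 0, 90], 0.43], [[320, -5, 0], [0, 0, 90], 0.43], [[320, -5, 0], [0, 0, 90], 0.43]]}}

```text
clock: 23.43
tool_pos: [0.7216, 0.0271, 0.2119]
orientation: [179.8, 0.0, -71.6]
force: [-0.2, -0.7, -0.8]
opening: 0.0504
gripper_force: 0.0
```

>>> {"api": "move_arm", "payload": {"motion": [[[0, 0, 0], [0, 0, 20], 0.43], [[0, 0, 0], [0, 0, 20], 0.43], [[0, 0, 0], [0, 0, 20], 0.43], [[0, 0, 0], [0, 0, 20], 0.43]]}}

```text
clock: 23.77
tool_pos: [0.7203, 0.0273, 0.2141]
orientation: [180.0, -0.0, -91.4]
force: [1.1, 0.6, -1.1]
opening: 0.0495
gripper_force: 0.0
```

Run:
```python
from h import *
st();rel(.7196,.0248,.1076,-89.5)
```

```text
23.77 pos [0.7203 0.0273 0.2141] ori [179.98  -0.   -91.43] F [ 1.1  0.6 -1.1] op 0.0495 j [ 18.  25.   7.  -0. -72. -19.]
(0.7196, 0.0248, 0.1076, -89.5) shift [  2.   1. 107.] turn [ 0.  -0.  -1.9]
```

>>> {"api": "move_arm", "payload": {"motion": [[[2, 1, 35], [0, 0, -2], 0.43], [[2, 1, 70], [0, 0, -2], 0.43], [[2, 1, 95], [0, 0, -2], 0.43], [[2, 1, 107], [0, 0, -2], 0.43], [[2, 1, 107], [0, 0, -2], 1], [[2, 1, 107], [0, 0, -2], 1], [[2, 1, 107], [0, 0, -2], 1], [[2, 1, 107], [0, 0, -2], 1], [[2, 1, 107], [0, 0, -2], 1], [[2, 1, 107], [0, 0, -2], 1]]}}

```text
clock: 24.6
tool_pos: [0.7199, 0.0254, 0.1094]
orientation: [-179.9, 0.0, -89.2]
force: [-0.2, -0.7, -0.3]
opening: 0.0156
gripper_force: 0.0
```

>>> {"api": "move_arm", "payload": {"motion": [[[0, 0, 0], [0, 0, 0], 1], [[0, 0, 0], [0, 0, 0], 1]]}}

```text
clock: 24.77
tool_pos: [0.7195, 0.0254, 0.1088]
orientation: [-179.9, 0.0, -89.2]
force: [-0.5, 0.9, 3.1]
opening: 0.0107
gripper_force: 30.0
```

Run:
```python
from h import *
st();p=ctrl.get_obs()['tool_pos']
H=np.array([.6544,.0324]);q=p[[0,2]]-H;a0=np.arctan2(q[1],-q[0]);print('angle',a0,np.hypot(*q))
for a in list(np.arange(2.15,0,-.15))+[0]:
    t=H+.1*np.array([-np.cos(a),np.sin(a)]);d=t-p[[0,2]];print(round(a,2),[0,round(-d[0]*1e3),round(-d[1]*1e3)])
```

```text
24.77 pos [0.7195 0.0254 0.1088] ori [-1.7994e+02  1.0000e-02 -8.9170e+01] F [-0.5  0.9  3.1] op 0.0107 j [ 17.  29.  -1.   0. -60. -17.]
angle 2.2769576137141088 0.1003617353455237
2.15 [0, 10, -7]
2.0 [0, 24, -15]
1.85 [0, 38, -20]
1.7 [0, 52, -23]
1.55 [0, 67, -24]
1.4 [0, 82, -22]
1.25 [0, 97, -19]
1.1 [0, 110, -13]
0.95 [0, 123, -5]
0.8 [0, 135, 5]
0.65 [0, 145, 16]
0.5 [0, 153, 28]
0.35 [0, 159, 42]
0.2 [0, 163, 56]
0.05 [0, 165, 71]
0 [0, 165, 76]
```

Gripped again. Swing it back.

>>> {"api": "move_arm", "payload": {"motion": [[[0, 10, -7], [0, 0, 0], 1], [[0, 24, -15], [0, 0, 0], 1], [[0, 38, -20], [0, 0, 0], 1], [[0, 52, -23], [0, 0, 0], 1], [[0, 67, -24], [0, 0, 0], 1], [[0, 82, -22], [0, 0, 0], 1], [[0, 97, -19], [0, 0, 0], 1], [[0, 110, -13], [0, 0, 0], 1], [[0, 123, -5], [0, 0, 0], 1], [[0, 123, -5], [0, 0, 0], 1]]}}

```text
clock: 25.6
tool_pos: [0.595, 0.0245, 0.1135]
orientation: [-179.9, 0.1, -89.2]
force: [-4.0, 6.4, 2.9]
opening: 0.0113
gripper_force: 30.0
```

>>> {"api": "move_arm", "payload": {"motion": [[[0, 12, 10], [0, 0, 0], 1], [[0, 22, 21], [0, 0, 0], 1], [[0, 30, 33], [0, 0, 0], 1], [[0, 36, 47], [0, 0, 0], 1], [[0, 40, 61], [0, 0, 0], 1], [[0, 42, 74], [0, 0, 0], 1], [[0, 42, 81], [0, 0, 0], 1], [[0, 42, 83], [0, 0, 0], 1], [[0, 42, 83], [0, 0, 0], 1]]}}

```text
clock: 26.35
tool_pos: [0.5544, 0.024, 0.0296]
orientation: [-180.0, 0.1, -89.2]
force: [-0.4, 5.6, -2.7]
opening: 0.0108
gripper_force: 30.0
```

>>> {"api": "move_arm", "payload": {"motion": [[[0, 0, 3], [0, 0, 0], 1], [[0, 0, 5], [0, 0, 0], 1], [[0, 0, 5], [0, 0, 0], 1], [[0, 0, 5], [0, 0, 0], 1]]}}

```text
clock: 26.68
tool_pos: [0.5545, 0.0239, 0.0276]
orientation: [-179.9, 0.1, -89.1]
force: [-10.6, 7.4, 26.0]
opening: 0.0111
gripper_force: 30.0
```

```bash
cat > bar.py <<'E'
from h import *
st();s=snap('wrist');im=s['color'].astype(int);T=np.array(s['cam_to_world'])
b=snap('scene');i2=b['color'].astype(int);print('pred ends down',np.round(proj(b,(.5547,.2175,.05)),1),np.round(proj(b,(.5567,-.1765,.05)),1))
i0=cv2.imread('pics/scene0.png').astype(int)
for c in(258,266,274,345,352,360):
    f=lambda i:(lambda w:w.mean() if len(w) else None)(180+np.where(i[180:240,c].min(1)>130)[0])
    g=lambda i:(lambda col:(np.arange(60)*np.clip(col-90,0,None)).sum()/max(1,np.clip(col-90,0,None).sum())+182)(i[182:242,c].min(1))
    print(c,g(i2),g(i0))
E
python3 bar.py
```

```text
26.68 pos [0.5545 0.0239 0.0276] ori [-1.799e+02  5.000e-02 -8.911e+01] F [-10.6   7.4  26. ] op 0.0111 j [ 23.  21. -28.  -0. -42. -22.]
pred ends down [366.2 239. ] [252.9 186.7]
258 201.96330275229357 194.07270029673592
266 211.98497267759564 191.69391025641025
274 229.20775969962455 194.40613718411552
345 228.03030303030303 227.43055555555554
352 231.65449438202248 230.60407239819006
360 234.7437641723356 234.49411764705883
```

It is seated on the stop: 26 N reaction, and the bar pixels match the original ones. Release and rise.

>>> {"api": "move_arm", "payload": {"motion": [[[0, 0, -2], [0, 0, 0], 0.6], [[0, 0, -2], [0, 0, 0], 0.6], [[0, 0, -2], [0, 0, 0], 0.6], [[0, 0, -2], [0, 0, 0], 0.6], [[0, 0, -2], [0, 0, 0], 0.6], [[0, 0, -35], [0, 0, 0], 0.6], [[0, 0, -75], [0, 0, 0], 0.6], [[0, 0, -115], [0, 0, 0], 0.6], [[0, 0, -155], [0, 0, 0], 0.6], [[0, 0, -190], [0, 0, 0], 0.6]]}}

```text
clock: 27.62
tool_pos: [0.5543, 0.0226, 0.2175]
orientation: [-179.9, 0.0, -89.2]
force: [1.8, 1.0, -0.9]
opening: 0.0349
gripper_force: 0.0
```

>>> {"api": "move_arm", "payload": {"motion": [[[0, 60, -20], [0, 0, 0], 0.6], [[0, 100, -20], [0, 0, 0], 0.6], [[0, 150, -20], [0, 0, 0], 0.6], [[0, 150, -20], [0, 0, 0], 0.6], [[0, 150, -20], [0, 0, 0], 0.6], [[0, 150, -20], [0, 0, 0], 0.6]]}}

```text
clock: 28.12
tool_pos: [0.4035, 0.0207, 0.2356]
orientation: [-179.9, 0.1, -89.1]
force: [0.7, 0.2, 0.1]
opening: 0.035
gripper_force: 0.0
```

```bash
cat >> bar.py <<'E'
# jars: lid centres in the scene view, in organiser axes
hsv=cv2.cvtColor(b['color'],cv2.COLOR_BGR2HSV)
O=np.array([.655,.02]);x=np.array([1,.0105]);y=np.array([-.0105,1])
for n,h,j in(('stone',.062,.122),('tin',.058,0),('cer',.068,-.122)):
    u,v=map(int,np.round(proj(b,(.657,.02+j,h))));w=22
    r=b['color'][v-w:v+w,u-w:u+w]; m=(r.max(2)>100).astype(np.uint8)
    if n=='stone': m=cv2.inRange(hsv[v-w:v+w,u-w:u+w],(3,60,70),(22,255,255))
    nn,l,t,c=cv2.connectedComponentsWithStats(m);k=l[w,w]
    print(n,t[k],c[k].round(1)+[u-w,v-w],'pred',(u,v))
for nm,P,P0 in(('soap',0,0),):pass
for c in((299,193),(353,208)): print(b['color'][c[1],c[0]],i0[c[1],c[0]])
# change mask vs start around the bystanders
d=np.abs(i2-i0).max(2)>60
for n,(u,v) in dict(soap=(302,193),brush=(354,210),small=(388,196),green1=(296,162),green2=(267,152),tumbler=(450,272),shampoo=(391,297),deod=(175,183),hairbrush=(205,172)).items(): print(n,d[v-14:v+15,u-14:u+15].sum(),'px changed')
E
python3 bar.py
```

```text
28.12 pos [0.4035 0.0207 0.2356] ori [-1.7988e+02  7.0000e-02 -8.9110e+01] F [0.7 0.2 0.1] op 0.035 j [ 31.  -7. -29.   0. -68. -30.]
pred ends down [366.2 239. ] [252.9 186.7]
258 201.9289026275116 194.07270029673592
266 211.8016415868673 191.69391025641025
274 224.63521786100108 194.40613718411552
345 228.23394495412845 227.43055555555554
352 231.37762237762237 230.60407239819006
360 234.95227765726682 234.49411764705883
stone [   0    4   44   40 1378] [318.1 250.1] pred (320, 245)
tin [   0    0   44   44 1316] [278.8 232.1] pred (282, 227)
cer [   0    0   44   44 1393] [245.9 210.8] pred (247, 207)
[182 233 245] [181 232 245]
[37 62 93] [ 75 139 217]
soap 24 px changed
brush 285 px changed
small 147 px changed
green1 6 px changed
green2 29 px changed
tumbler 0 px changed
shampoo 0 px changed
deod 0 px changed
hairbrush 0 px changed
```

```bash
python3 -c "
from plant import ctrl
print(ctrl.close_job())"
```

```text
the job is handed in; nothing more can be done
None
```

The three jars stand upright, one in each cell of the organiser, and the white rail is swung back down on its stop; I handed the job in at about 28 s, and the bystanders and look-alikes still appear where they started.

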